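# Tip cells one at a time out of their tube and load the bench charger

## Task

Charge the spare battery cells that are in the clear plastic tube. Take them one at a time: pick up the tube and tip it slowly until the foremost cell comes out of the mouth just far enough to get hold of, stop it there so that it does not fall, lay the tube back flat on the bench, draw that cell out and press it fully home in a free charger bay, button between the two ribs and tail against the spring contact. When all the cells are in, press the start button and leave the empty tube lying flat on the bench; never drop a cell, and leave the tools around alone.

Things in the scene. Friction and masses are not known exactly. Their poses are not given: they have to be found in the camera images.
- tube: loose clear square plastic tube, 260 mm long, 42 mm wide, 36 mm inside, plugged at one end. Black 48 mm square collars at the ends carry it 3 mm off the bench; a 45 mm wide, 70 mm long rubber sleeve round the middle is where to hold it. Origin mid-length at the underside of the collars; x runs along it and out of the mouth, z up. 190 to 290 g empty
- tube_mouth (a point): middle of the open mouth, in the plane of the rim, 24 mm above the tube's underside; axes of the tube. The floor in the tube is slippery: cells begin to slide when the mouth is tipped some 13 to 24 degrees below level (differs from run to run), faster the further it is tipped, and stop when it is levelled. A cell with less than half its length out stays in the mouth
- cell_1: loose round cell, grey sleeve, black band near the button end: 32 mm diameter, 73 mm long (68 mm body and a steel button 5 mm long, 14 mm wide), 110 g. Origin on its axis, in the middle of the 73 mm; x runs along it towards the button. Does not roll by itself. None if absent. Starts in the tube, foremost, button to the mouth
- cell_2: loose round cell, grey sleeve, black band near the button end: 32 mm diameter, 73 mm long (68 mm body and a steel button 5 mm long, 14 mm wide), 110 g. Origin on its axis, in the middle of the 73 mm; x runs along it towards the button. Does not roll by itself. None if absent. Starts in the tube behind cell_1, button to the mouth
- cell_3: loose round cell, grey sleeve, black band near the button end: 32 mm diameter, 73 mm long (68 mm body and a steel button 5 mm long, 14 mm wide), 110 g. Origin on its axis, in the middle of the 73 mm; x runs along it towards the button. Does not roll by itself. None if absent. Starts in the tube behind cell_2, button to the mouth
- cell_1_button (a point): middle of the outer face of the button of cell_1, 36.5 mm from the cell's origin along its x
- cell_2_button (a point): middle of the outer face of the button of cell_2, 36.5 mm from the cell's origin along its x
- cell_3_button (a point): middle of the outer face of the button of cell_3, 36.5 mm from the cell's origin along its x
- charger: black charger fixed to the bench, 176 x 226 mm, with three open bays 68 mm apart for cells lying along its x. Origin at the underside; x runs along the bays towards the fixed contacts (+ end), y across the bays, z up. The base is 8 mm thick, the saddles that carry the cells 22 mm high. At the +x end of each bay stands a tower 30 mm wide, 48 mm high with the fixed contact; at the -x end a sprung steel contact
- bay_1 (a point): where the origin of a cell that is home in bay 1 (counted towards the charger's +y) lies, 38 mm above the bench. Two upright ribs on the fixed contact here (4 mm deep, 18 mm apart, to 47 mm above the bench) admit only the button end of a cell. The saddle under the cell is 26 mm wide, its lips 18 mm apart and 5 mm high, so fingers have room beside the cell. Same axes as the charger.
- bay_2 (a point): where the origin of a cell that is home in bay 2 (counted towards the charger's +y) lies, 38 mm above the bench. Two upright ribs on the fixed contact here (4 mm deep, 18 mm apart, to 47 mm above the bench) admit only the button end of a cell. The saddle under the cell is 26 mm wide, its lips 18 mm apart and 5 mm high, so fingers have room beside the cell. Same axes as the charger.
- bay_3 (a point): where the origin of a cell that is home in bay 3 (counted towards the charger's +y) lies, 38 mm above the bench. Two upright ribs on the fixed contact here (4 mm deep, 18 mm apart, to 47 mm above the bench) admit only the button end of a cell. The saddle under the cell is 26 mm wide, its lips 18 mm apart and 5 mm high, so fingers have room beside the cell. Same axes as the charger.
- contact_1 (a joint): how far the sprung contact of bay 1 is pushed back (m): 0 when empty (66 mm from the fixed contact), 0.007 with a cell home, at most 0.009; 0.8 to 2.6 N. It is 28 mm wide, upright to 44 mm above the bench, then a ramp leans back to 65 mm: a level cell pressed straight down, button just clear of the fixed contact, pushes it back by its tail
- contact_2 (a joint): how far the sprung contact of bay 2 is pushed back (m): 0 when empty (66 mm from the fixed contact), 0.007 with a cell home, at most 0.009; 0.8 to 2.6 N. It is 28 mm wide, upright to 44 mm above the bench, then a ramp leans back to 65 mm: a level cell pressed straight down, button just clear of the fixed contact, pushes it back by its tail
- contact_3 (a joint): how far the sprung contact of bay 3 is pushed back (m): 0 when empty (66 mm from the fixed contact), 0.007 with a cell home, at most 0.009; 0.8 to 2.6 N. It is 28 mm wide, upright to 44 mm above the bench, then a ramp leans back to 65 mm: a level cell pressed straight down, button just clear of the fixed contact, pushes it back by its tail
- start (a joint): travel of the start button, 0 = up, 0.005 m = fully down (about 5 N), springs back; it counts as pressed beyond 0.0035
- start_top (a point): middle of the top face of the round grey 22 mm start button on the charger, facing up, 29 mm above the bench
- tape_measure: loose yellow tape measure, 37 x 82 x 61 mm, a bystander; origin under its middle
- pliers: loose combination pliers with green grips lying flat, 52 x 177 x 13 mm, a bystander; origin under the middle, y along it
- yellow_screwdriver: loose screwdriver with a yellow handle, 171 mm long, 23 mm thick, a bystander; origin under the middle, y along it

How it is judged:
By the outcome, as a careful person would: the job done as asked, in the order asked, and still so for the second after the job is handed in, with the robot touching nothing.
Of cell_1, cell_2, cell_3 only 2 to 3 are there at a start; the rules pass over those that are not, and their reading is None.
At some moment in a run one of tube may be knocked a few centimetres aside while the robot is not near it.
It also fails if it takes over 210 s, if anything falls off the work surface, if the arm or the gripper's body presses on something with over 40 N, if the wrist force passes 120 N, or if a joint passes its speed limit or range.

## Robot

A 7-joint arm with a two-finger parallel gripper is mounted at the origin on the work surface; the furniture and walls round the work are solid. World frame = base frame: x ahead of the robot, y to its left, z up, the work surface at z = 0. Lengths are in mm, angles in rad, forces in N, time in s.
With the tool pointing down it reaches from about 350 to 900 mm from the base axis. Payload 8.1 kg.
Tool frame: the origin (TCP) lies midway between the tips of the shut fingers; the grasp point (between the pads) lies 19 mm behind it; z points along the fingers, y is the line along which they close (so a half turn about z gives the same grasp; the last joint's range is limited). The gripper opens to 92 mm and grips with 3 to 60 N. Pads are 19 mm wide; open, the fingers measure 130 mm over their backs; the gripper's body (75 mm by 190 mm) begins 47 mm behind the grasp point.
Start: joints at [1.152, 0.434, 0.025, 1.573, -0.012, 1.134, -0.075], TCP at [194.087, -594.114, 226.742] pointing down, gripper open.
Joint ranges: [-2.62, 2.62], [-0.44, 2.09], [-1.27, 1.32], [0.08, 2.57], [-1.32, 4.46], [0.12, 2], [-2.74, 2.74]. Speed limits (rad/s): [2.22, 2.22, 3.01, 3.01, 3.14, 3.14, 3.14].

## Interface

Orientations are given as a 3x3 rotation matrix whose columns are the frame's x, y, z axes.
In Python, from bench import arm, eyes, nets gives the robot as it stands.
- The arm moves only by the shell command python3 -m crank 'ROWS' [FORCE]. ROWS is JSON, a list of rows, each a list of 3 entries, a list of its own where there are three numbers: the opening in per cent of the stroke, from 0 (shut) to 100 (fully open), then the shift along the tool's x, y, z in mm, then the turn about the tool's z in degrees. A call has 1 to 20 rows; each row is the pose to reach, as a shift and turn from the pose commanded when the call began, along the tool's axes at that moment; what a row does not reach only later rows make up. A row lasts 1/10 s, in which the tool goes at most 50 mm and 8.59 degrees, less where a joint would pass 70% of its speed; a pose out of reach is approached as far as the arm can. A call with a gripper value outside its range is refused whole. The fingers move at their own pace and stop on an object; FORCE is the grip in N (left out, the last holds). Time passes only in rows, so rows that repeat a pose let the fingers close. It gives the time, the measured TCP pose, the force, the opening and the grip force at its end, in the units of the state.
- arm.get_obs(): the state, without advancing time (a new reading comes with each control period).
- eyes.snapshot(name): name is "scene" or "top" or "wrist"; returns a dict with "frame" (480x640x3 uint8, red, green, blue), "fov_y" (degrees; the focal length in pixels is half the picture's height over the tangent of half this angle, whatever the lens; pixels are square), "cx", "cy" (the principal point, pixels), "rvec" (rotation vector, rad) and "tvec" (3), from world to camera coordinates, as OpenCV has them. Camera axes: x right, y down, z forward; pixel columns grow to the right and rows downward; lengths in mm; the calibration is good to about 2 mm. A picture is of the moment at which its call begins. There is no depth.
- arm.close_job(): hands the job in; it is judged then, once.
Trained networks look in the newest picture that a camera, given by its name, has taken for a name from the list of things; names that differ only in an ending like _2 or _b are one class to them, and where a whole thing is asked for, a point or a joint stands for the part that bears it (a point fixed in the world has none). Each returns a list of dicts, best first, with "p" (0 to 1); they miss things now and then, are a little off and sometimes report something else, mostly with a low value. They report only what shows in the picture. A call takes as long as a camera call.
- nets.boxes_of(camera, thing): "xy" ([column, row] in pixels, amid what is visible of it).
The state is a dict: "t": time; "joints": joint angles; "joint_velocities": joint speeds; "tau": joint torques, N m; "eef_pos": TCP position; "orientation": TCP orientation; "wrist_force": force on the tool from outside, world axes, zero at the start; "ft_torque": the same for the moment, N m; "grip_width": finger opening in mm; "gripper_force": force on a finger pad.
Only numpy, scipy, OpenCV 4.12 (cv2) and the standard library are available. Lean on these libraries where they do the work, as an engineer would, in place of code of your own. Each camera call takes 0.05 s, during which the arm holds its last target. There are 200 camera calls.

## Working session

There is one attempt and no reset: what is moved stays moved. The work goes in short steps, Python scripts to look and compute and a shell command to move; the robot and the scene stay as the last step left them, time stands still between calls to the robot, and variables do not carry over. Pictures are saved under pics/ and viewed, at most 14 in all, crops included, and the job is handed in when it is done.

```bash
ls; mkdir -p pics; cat > h.py <<'E'
import numpy as np, cv2
from bench import arm, eyes, nets
def snap(n, save=None, show=None):
    s=eyes.snapshot(n)
    if save: cv2.imwrite('pics/'+save+'.png', s['frame'][:,:,::-1])
    return s
def cam(s):
    R=cv2.Rodrigues(np.array(s['rvec'],float))[0]; t=np.array(s['tvec'],float).ravel()
    f=240/np.tan(np.radians(s['fov_y'])/2); return R,t,f
def proj(s,P):
    R,t,f=cam(s); c=R@np.array(P,float)+t
    return np.array([s['cx']+f*c[0]/c[2], s['cy']+f*c[1]/c[2]])
def ray(s,uv,z):
    R,t,f=cam(s); d=R.T@np.array([(uv[0]-s['cx'])/f,(uv[1]-s['cy'])/f,1]); o=-R.T@t
    return o+d*(z-o[2])/d[2]
E
python3 - <<'E'
from h import *
np.set_printoptions(precision=1,suppress=True)
for c in ['scene','top']:
    s=snap(c,c+'0'); R,t,f=cam(s); print(c,f,-R.T@t,R)
    for n in ['tube','tube_mouth','cell_1','cell_1_button','charger','start_top','tape_measure','pliers','yellow_screwdriver','contact_1']:
        print(n,[(np.round(d['xy']),round(d['p'],2),ray(s,d['xy'],24)[:2]) for d in nets.boxes_of(c,n)[:4]])
o=arm.get_obs(); print(o)
E
```

```text
pics
scene 583.8250280590735 [  916.8 -1255.6   762.8] [[ 0.9  0.4  0. ]
 [ 0.2 -0.5 -0.9]
 [-0.4  0.8 -0.5]]
tube [(array([384., 199.]), 0.88, array([469.7,  54.6]))]
tube_mouth [(array([384., 200.]), 0.77, array([470.,  51.]))]
cell_1 [(array([381., 199.]), 0.65, array([463.6,  49.7])), (array([385., 218.]), 0.61, array([507.4, -37.6])), (array([295., 264.]), 0.3, array([ 401.8, -318.6]))]
cell_1_button []
charger [(array([322., 285.]), 0.97, array([ 488.2, -363.1])), (array([300., 293.]), 0.33, array([ 459.7, -408.6]))]
start_top [(array([322., 287.]), 0.6, array([ 492.8, -370.6])), (array([297., 264.]), 0.54, array([ 404.6, -318.1]))]
tape_measure [(array([300., 225.]), 0.65, array([ 334.4, -167.9]))]
pliers [(array([296., 348.]), 0.58, array([ 531. , -555.2])), (array([310., 274.]), 0.54, array([ 449., -339.]))]
yellow_screwdriver [(array([267., 263.]), 0.86, array([ 344.8, -345.6]))]
contact_1 [(array([300., 293.]), 0.56, array([ 460.8, -407.6])), (array([311., 272.]), 0.55, array([ 448. , -331.6])), (array([321., 253.]), 0.47, array([ 433.3, -255.7]))]
top 613.3622670586846 [ 
[... 668 characters left out ...]
([373., 228.]), 0.35, array([ 474.4, -345.3]))]
contact_1 [(array([402., 232.]), 0.69, array([ 464.1, -418.4])), (array([376., 237.]), 0.62, array([ 452.1, -353.1])), (array([347., 243.]), 0.53, array([ 438.1, -281. ]))]
{'t': 1.1, 'joints': array([ 1.2,  0.4,  0. ,  1.6, -0. ,  1.1, -0.1]), 'joint_velocities': array([ 0.,  0., -0.,  0., -0.,  0.,  0.]), 'tau': array([ -0. , -66.8,   1. , -31.5,  -0.1,   0. ,   0. ]), 'eef_pos': array([ 194.1, -594.1,  226.7]), 'orientation': array([[ 1. ,  0.3, -0. ],
       [ 0.3, -1. , -0. ],
       [-0. ,  0. , -1. ]]), 'wrist_force': array([ 0.2, -0.2, -0.2]), 'ft_torque': array([ 0.1, -0. ,  0. ]), 'gripper_force': 0.0, 'grip_width': 91.76785739998707}
```

```bash
python3 - <<'E'
import cv2,numpy as np
a=cv2.imread('pics/top0.png')[150:350,140:500]; a=cv2.resize(a,None,fx=2.2,fy=2.2,interpolation=cv2.INTER_CUBIC)
cv2.imwrite('pics/c1.png',a)
b=cv2.imread('pics/scene0.png')[160:380,220:480]; cv2.imwrite('pics/c2.png',cv2.resize(b,None,fx=2.7,fy=2.7,interpolation=cv2.INTER_CUBIC))
E
```

```text
(no output)
```

View pics/c1.png

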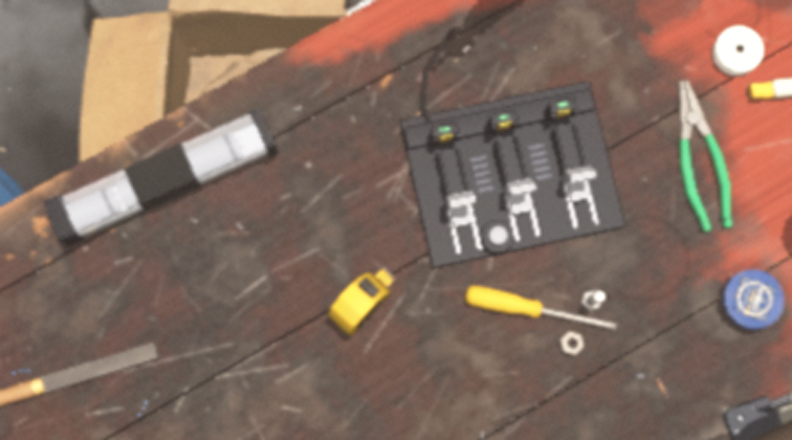

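View pics/c2.png

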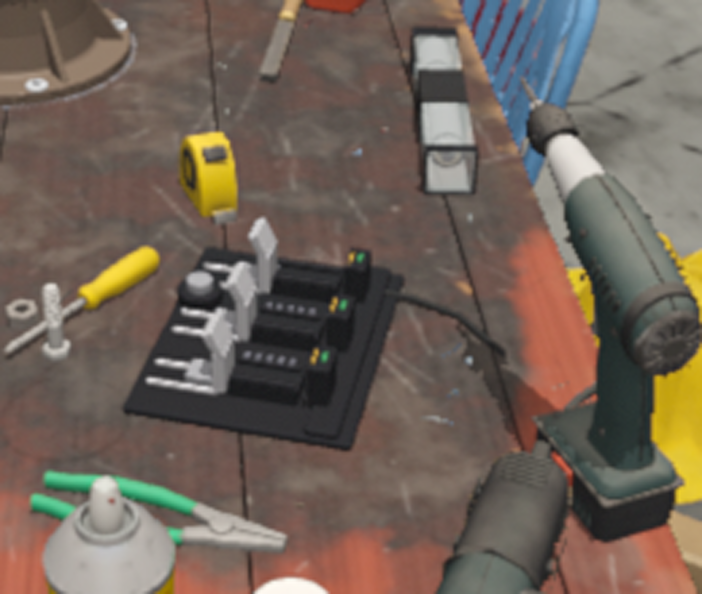

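The top picture (crop /2.2 + (140,150)) shows the tube at crop (160,178) with its mouth at the right end, (258,137). The charger is at (510,175) with its towers on the far side (+x) and the start button at (498,235). The scene picture shows the mouth facing the camera and a cell button inside it.

```bash
cat >> h.py <<'E'
def plan(P, yaw=None):
    "target TCP, world yaw (deg) of tool x (mod 180) -> shift in tool axes, turn about tool z"
    o=arm.get_obs(); R=np.array(o['orientation']); d=R.T@(np.array(P,float)-o['eef_pos'])
    y0=np.degrees(np.arctan2(R[1,0],R[0,0])); a=0
    if yaw is not None: a=(y0-yaw+90)%180-90
    print('yaw0 %.1f j7 %.2f'%(y0,o['joints'][6]),'shift',np.round(d,1),'turn %.1f'%a)
def st():
    o=arm.get_obs(); R=np.array(o['orientation'])
    print('t %.1f'%o['t'],'tcp',np.round(o['eef_pos'],1),'zax',np.round(R[:,2],3),'F',np.round(o['wrist_force'],1),'w %.1f g %.1f'%(o['grip_width'],o['gripper_force']))
E
python3 -c "
from h import *
plan([430,-335,330],10)"
```

```text
yaw0 18.1 j7 -0.08 shift [ 304.7 -173.  -103.3] turn 8.1
```

```bash
python3 -m crank '[[100,[305,-173,-103],8],[100,[305,-173,-103],8],[100,[305,-173,-103],8],[100,[305,-173,-103],8],[100,[305,-173,-103],8],[100,[305,-173,-103],8],[100,[305,-173,-103],8],[100,[305,-173,-103],8],[100,[305,-173,-103],8],[100,[305,-173,-103],8],[100,[305,-173,-103],8],[100,[305,-173,-103],8]]' 30
python3 - <<'E'
from h import *
np.set_printoptions(precision=1,suppress=True)
st(); s=snap('wrist','w1'); R,t,f=cam(s); print(f,-R.T@t,R)
for n,z in [('charger',10),('start_top',29),('contact_1',55),('yellow_screwdriver',10)]:
    print(n,[(np.round(d['xy']),round(d['p'],2),ray(s,d['xy'],z)[:2]) for d in nets.boxes_of('wrist',n)[:4]])
E
```

```text
t: 2.3
eef_pos: [429.0, -336.3, 329.3]
orientation: [[0.985, 0.172, -0.001], [0.172, -0.985, 0.0], [-0.001, -0.0, -1.0]]
wrist_force: [-0.4, -1.2, -0.3]
grip_width: 91.9
gripper_force: 0.0
t 2.3 tcp [ 429.  -336.3  329.3] zax [-0.  0. -1.] F [-0.4 -1.2 -0.3] w 91.9 g 0.0
388.0715514415976 [ 498.2 -324.9  487.7] [[ 0.2 -1.   0. ]
 [-1.  -0.2  0.3]
 [-0.3 -0.  -1. ]]
charger [(array([333., 160.]), 0.81, array([ 480.7, -344.4]))]
start_top [(array([309., 220.]), 0.5, array([ 406.6, -327.4]))]
contact_1 [(array([277., 192.]), 0.72, array([ 437.8, -286.6])), (array([309., 278.]), 0.65, array([ 344.1, -338.6])), (array([398., 185.]), 0.64, array([ 468.4, -417.4])), (array([336., 190.]), 0.57, array([ 450.9, -351.1]))]
yellow_screwdriver [(array([309., 276.]), 0.96, array([ 330.2, -340.3]))]
```

View pics/w1.png

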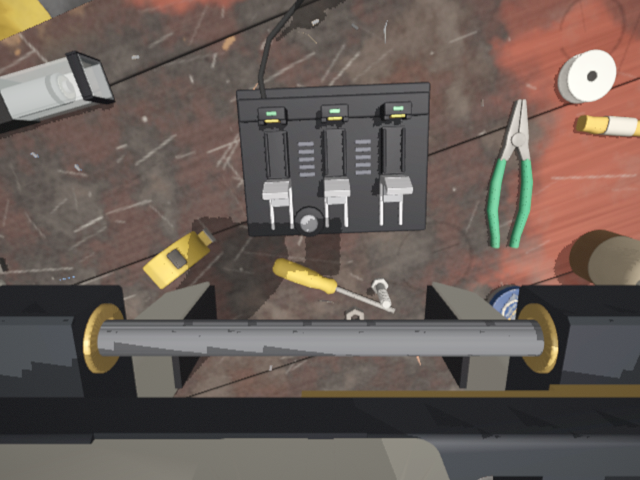

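The wrist picture shows the charger at columns 240-430, rows 85-235. The towers are at about (271,116), (335,112) and (397,109), the start button at (309,222), and the tube mouth at (95,78) with a button visible inside. I'll take one closer look for precision.

```bash
python3 -m crank '[[100,[-5,0,130],0],[100,[-5,0,130],0],[100,[-5,0,130],0],[100,[-5,0,130],0],[100,[-5,0,130],0]]' 30
python3 - <<'E'
from h import *
st(); s=snap('wrist','w2'); import pickle; pickle.dump(s,open('w2.pkl','wb'))
a=cv2.imread('pics/w2.png')[20:280,160:500]; cv2.imwrite('pics/c3.png',cv2.resize(a,None,fx=2.3,fy=2.3,interpolation=cv2.INTER_CUBIC))
E
```

```text
t: 3.05
eef_pos: [425.7, -336.1, 200.5]
orientation: [[0.985, 0.175, 0.0], [0.175, -0.985, 0.0], [0.0, -0.0, -1.0]]
wrist_force: [1.1, 0.2, 0.8]
grip_width: 91.8
gripper_force: 0.0
t 3.0 tcp [ 425.7 -336.1  200.5] zax [ 0.  0. -1.] F [1.1 0.2 0.8] w 91.8 g 0.0
```

View pics/c3.png

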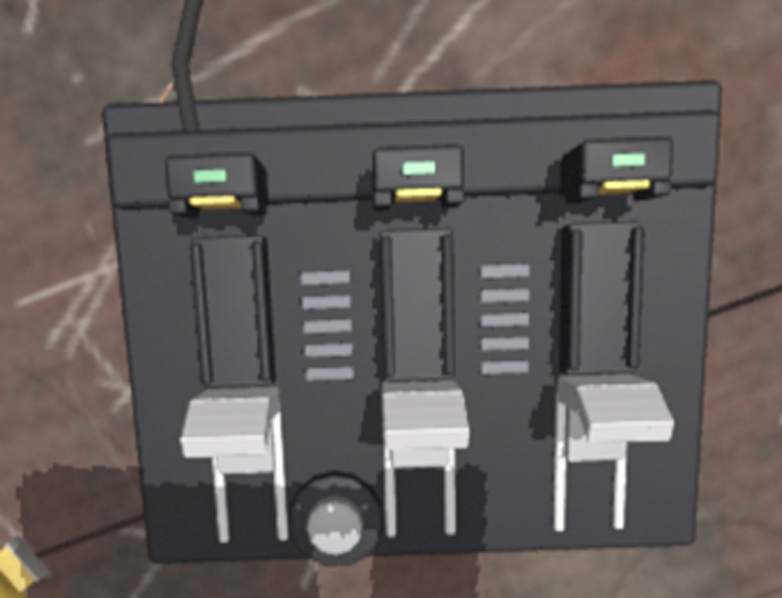

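The crop (2.3x, offset (160,20)) shows the green marks on the tower tops at (210,176), (419,168) and (628,160). The start button is at (334,525). The ramps' lower edges are at about y=390, and the base's near corners are at (150,562) and (692,543).

```bash
python3 - <<'E'
from h import *
import pickle; s=pickle.load(open('w2.pkl','rb'))
np.set_printoptions(precision=1,suppress=True)
W=lambda u,v,z: ray(s,(u/2.3+160,v/2.3+20),z)[:2]
G=[W(210,176,48),W(419,168,48),W(628,160,48)]
print('green',G, np.linalg.norm(G[2]-G[0]))
C={'BL':W(150,562,8),'BR':W(692,543,8),'TL':W(105,107,8),'TR':W(720,83,8)}
print(C,np.linalg.norm(C['BL']-C['BR']),np.linalg.norm(C['TL']-C['TR']),np.linalg.norm(C['TL']-C['BL']))
ex=np.array(C['TL']+C['TR']-C['BL']-C['BR']);ex/=np.linalg.norm(ex); ey=(G[0]-G[2])/np.linalg.norm(G[0]-G[2])
print('yaw by x',np.degrees(np.arctan2(ex[1],ex[0])),'by y',np.degrees(np.arctan2(-ey[0],ey[1])))
ex=np.array([ey[1],-ey[0]]); O=sum(C.values())/4; print('O',O)
L=lambda p:((p-O)@ex,(p-O)@ey)
for n,p in [('g0',G[0]),('g1',G[1]),('g2',G[2]),('start29',W(334,525,29)),('yel mid @44',W(419,194,44)),('rib mid front top47',W(384,205,47)),('ramp low edge44 mid',W(425,388,44)),('rampL44',W(230,396,44)),('rampR44',W(612,380,44)),('ramptop mid 65',W(426,446,65)),('rampbaseL',W(182,452,65)),('saddle far mid22',W(418,232,22)),('towerfar',W(419,150,48)),('towerfront',W(419,189,48))]:
    print(n,np.array(L(p)),p)
E
```

```text
green [array([ 518.7, -267.9]), array([ 533.1, -334.7]), array([ 547.4, -401.2])] 136.4391987599553
{'BL': array([ 369.2, -255.7]), 'BR': array([ 416.3, -473.5]), 'TL': array([ 538.4, -220.1]), 'TR': array([ 585.2, -437.3])} 222.77402579690477 222.20005498810025 172.823216637667
yaw by x 11.99377561332584 by y 12.160106908644101
O [ 477.3 -346.6]
g0 [57.1 68.3] [ 518.7 -267.9]
g1 [57.1 -0.1] [ 533.1 -334.7]
g2 [ 57.1 -68.2] [ 547.4 -401.2]
start29 [-67.7  34.1] [ 403.9 -327.5]
yel mid @44 [49.4 -0.1] [ 525.6 -336.3]
rib mid front top47 [46.1 11.7] [ 519.9 -325.5]
ramp low edge44 mid [-15.   -0.9] [ 462.8 -350.6]
rampL44 [-15.3  67.8] [ 448.  -283.5]
rampR44 [-14.5 -66.4] [ 477.  -414.6]
ramptop mid 65 [-31.8   0.4] [ 446.1 -352.9]
rampbaseL [-30.9  81.9] [ 429.8 -273. ]
saddle far mid22 [38.5 -0.8] [ 515.  -339.3]
towerfar [62.5 -0.2] [ 538.4 -333.6]
towerfront [50.6  0.1] [ 526.7 -335.9]
```

```bash
python3 - <<'E'
from h import *
plan([465,60,230],-67)
E
```

```text
yaw0 10.1 j7 -0.86 shift [ 107.5 -383.6  -28.9] turn 77.1
```

```bash
python3 -m crank '[[100,[107,-384,-29],77],[100,[107,-384,-29],77],[100,[107,-384,-29],77],[100,[107,-384,-29],77],[100,[107,-384,-29],77],[100,[107,-384,-29],77],[100,[107,-384,-29],77],[100,[107,-384,-29],77],[100,[107,-384,-29],77],[100,[107,-384,-29],77],[100,[107,-384,-29],77],[100,[107,-384,-29],77],[100,[107,-384,-29],77],[100,[107,-384,-29],77],[100,[107,-384,-29],77]]' 30
python3 - <<'E'
from h import *
st(); s=snap('wrist','w3'); import pickle; pickle.dump(s,open('w3.pkl','wb'))
for n in ['tube','tube_mouth','cell_1','cell_1_button']: print(n,[(np.round(d['xy']),round(d['p'],2)) for d in nets.boxes_of('wrist',n)[:4]])
E
```

```text
t: 4.6
eef_pos: [465.0, 63.4, 231.1]
orientation: [[0.394, -0.919, 0.004], [-0.919, -0.394, 0.003], [-0.001, -0.005, -1.0]]
wrist_force: [-0.0, -0.8, 1.1]
grip_width: 91.6
gripper_force: 0.0
t 4.6 tcp [465.   63.4 231.1] zax [ 0.004  0.003 -1.   ] F [-0.  -0.8  1.1] w 91.6 g 0.0
tube [(array([323., 178.]), 0.65)]
tube_mouth [(array([324., 175.]), 0.88)]
cell_1 []
cell_1_button []
```

View pics/w3.png

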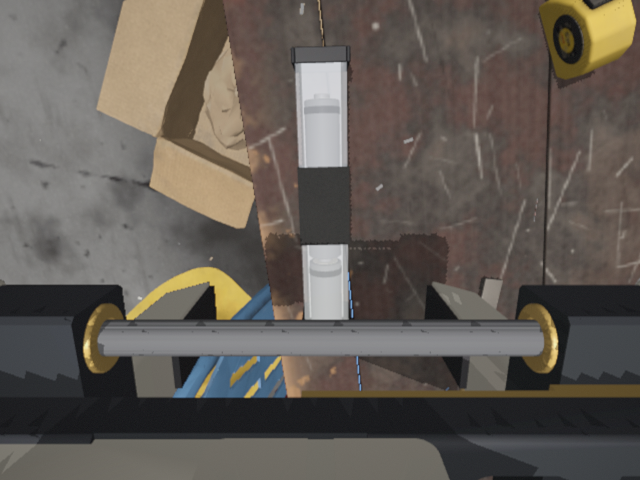

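The mouth collar shows at columns 292-350, rows 46-62, and cell_1's button at (321,95). The sleeve covers rows 168-243, and another button shows at (325,262) behind it, so there are probably three cells.

```bash
python3 - <<'E'
from h import *
import pickle; s=pickle.load(open('w3.pkl','rb'))
np.set_printoptions(precision=1,suppress=True)
W=lambda u,v,z: ray(s,(u,v),z)[:2]
m=[W(293,47,48),W(349,46,48)]; f=[W(298.5,168,46.5),W(350,167.5,46.5)]; b=[W(300.5,244,46.5),W(350.5,244,46.5)]
for p in (m,f,b): print(sum(p)/2,np.linalg.norm(p[0]-p[1]))
M,F,B=[sum(p)/2 for p in (m,f,b)]
d=M-B; print('yaw',np.degrees(np.arctan2(d[1],d[0])),'front to sleeve mid',np.linalg.norm(M-(F+B)/2),'sleeve',np.linalg.norm(F-B),'centre',(F+B)/2, 'button',W(321,95,24), np.linalg.norm(W(321,95,24)-M))
yaw=np.arctan2(d[1],d[0]); u=np.array([np.cos(yaw),np.sin(yaw)]); C=(F+B)/2
plan([*(C-22*u),120],np.degrees(yaw))
E
```

```text
[522.8 -69. ] 44.87483537908529
[482.6  17.6] 44.71166130664122
[454.4  80. ] 45.671933135666094
yaw -65.34091767485928 front to sleeve mid 129.75844649114921 sleeve 68.42127321418583 centre [468.5  48.8] button [509.5 -38. ] 33.76603391943419
yaw0 -66.9 j7 -2.74 shift [ -8.9   1.6 109.6] turn -1.5
```

```bash
python3 -m crank '[[100,[-9,2,110],-1.5],[100,[-9,2,110],-1.5],[100,[-9,2,110],-1.5],[100,[-9,2,222],-1.5],[100,[-9,2,222],-1.5],[100,[-9,2,222],-1.5],[100,[-9,2,222],-1.5],[0,[-9,2,222],-1.5],[0,[-9,2,222],-1.5],[0,[-9,2,222],-1.5],[0,[-9,2,222],-1.5],[0,[-9,2,222],-1.5],[0,[-9,2,222],-1.5],[0,[-9,2,222],-1.5],[0,[-9,2,222],-1.5]]' 40
python3 - <<'E'
from h import *
st(); s=snap('wrist','w4'); print(arm.get_obs()['joints'].round(2))
E
```

```text
t: 6.35
eef_pos: [458.6, 68.8, 7.0]
orientation: [[0.416, -0.909, 0.001], [-0.909, -0.416, 0.0], [0.0, -0.001, -1.0]]
wrist_force: [1.6, 1.9, 5.1]
grip_width: 44.9
gripper_force: 40.0
t 6.3 tcp [458.6  68.8   7. ] zax [ 0.001  0.    -1.   ] F [1.6 1.9 5.1] w 44.9 g 40.0
[-0.69  0.57  0.57  2.21 -0.62  0.53 -2.34]
```

View pics/w4.png

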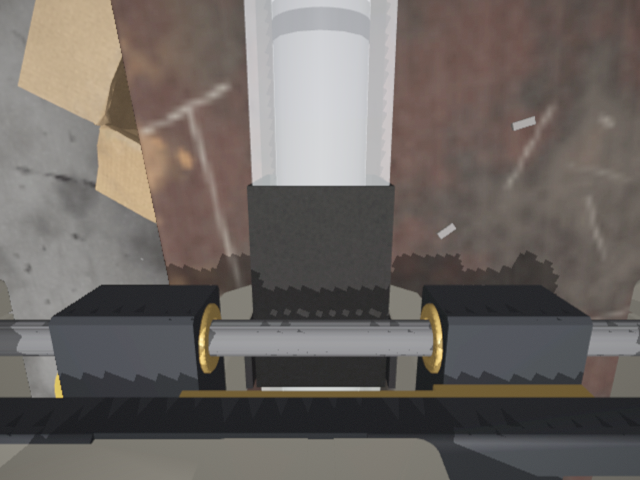

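The wrist camera now sees the sleeve (rows 185-390) and cell_1 through the clear wall, with its band at row 18. The mouth is out of its view. I'll make a short level lift first to feel the weight.

```bash
python3 -m crank '[[0,[0,0,0],0],[0,[0,0,0],0],[0,[0,0,-5],0],[0,[0,0,-10],0],[0,[0,0,-15],0],[0,[0,0,-15],0],[0,[0,0,-15],0],[0,[0,0,-15],0]]' 60
python3 - <<'E'
from h import *
st(); snap('wrist','w5'); snap('scene','s5'); snap('top','t5')
a=cv2.imread('pics/w5.png')[0:300,200:440]; b=cv2.imread('pics/w4.png')[0:300,200:440]
c=cv2.resize(cv2.imread('pics/s5.png')[150:250,330:430],(300,300),interpolation=2)
cv2.imwrite('pics/m1.png',np.hstack([b,a,c]))
E
```

```text
t: 7.2
eef_pos: [457.9, 68.5, 21.6]
orientation: [[0.416, -0.909, -0.0], [-0.909, -0.416, -0.0], [-0.0, 0.0, -1.0]]
wrist_force: [0.1, 0.2, -5.7]
grip_width: 44.6
gripper_force: 60.0
t 7.2 tcp [457.9  68.5  21.6] zax [-0. -0. -1.] F [ 0.1  0.2 -5.7] w 44.6 g 60.0
```

View pics/m1.png

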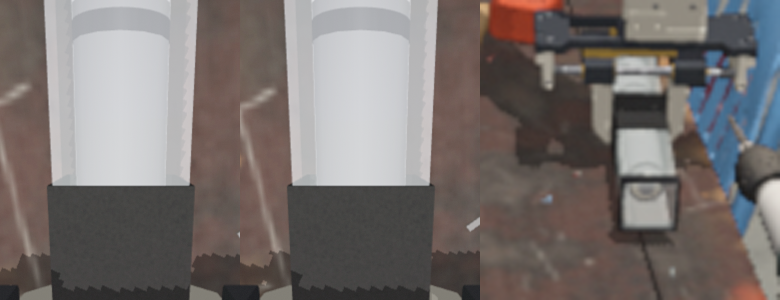

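The weight is 5.7 N, which fits three cells. The tube hung level and the cells stayed put (band unchanged at row 18). Next I'll set it down, loosen the grip and raise the tail with the mouth edge resting on the bench.

```bash
python3 -m crank '[[0,[0,0,5],0],[0,[0,0,10],0],[0,[0,0,15],0],[0,[0,0,15],0],[0,[0,0,15],0]]' 60 >/dev/null; python3 -m crank '[[0,[0,0,0],0],[0,[0,0,0],0],[0,[1,0,-4],0],[0,[1,0,-8],0],[0,[2,0,-12],0],[0,[3,0,-16],0],[0,[5,0,-21],0],[0,[5,0,-21],0],[0,[5,0,-21],0]]' 12
python3 - <<'E'
from h import *
st(); snap('wrist','w6'); snap('scene','s6'); snap('top','t6')
a=cv2.imread('pics/w6.png')[0:400,200:440]
c=cv2.resize(cv2.imread('pics/s6.png')[150:250,330:430],(400,400),interpolation=2)
cv2.imwrite('pics/m2.png',np.hstack([a,c]))
E
```

```text
t: 8.75
eef_pos: [460.3, 64.0, 27.8]
orientation: [[0.416, -0.909, 0.0], [-0.909, -0.416, 0.0], [0.0, -0.0, -1.0]]
wrist_force: [-0.7, 0.1, -5.3]
grip_width: 44.8
gripper_force: 12.0
t 8.8 tcp [460.3  64.   27.8] zax [ 0.  0. -1.] F [-0.7  0.1 -5.3] w 44.8 g 12.0
```

View pics/m2.png

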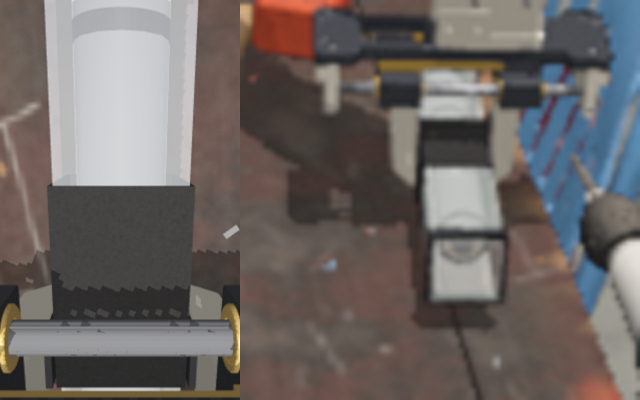

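The tube is still level in the air: the full 5.3 N is on the wrist and the band hasn't moved. A 12 N grip doesn't let it pivot, so I'll loosen it in steps.

```bash
python3 -m crank '[[0,[0,0,10],0],[0,[0,0,10],0],[0,[0,0,10],0]]' 8 | grep -E "force"; python3 -m crank '[[0,[0,0,0],0],[0,[0,0,0],0]]' 6 | grep -E "force|width";  python3 -m crank '[[0,[0,0,0],0],[0,[0,0,0],0]]' 4.5 | grep -E "force|width"
python3 - <<'E'
from h import *
st(); s=snap('wrist','w7'); snap('scene','s7')
f=s['frame']; print('sleeve edge row: ', [int(x) for x in f[100:215:6,320].mean(1)]); print([int(x) for x in f[0:60:4,320].mean(1)])
E
```

```text
wrist_force: [-0.8, -0.2, -4.9]
gripper_force: 8.0
wrist_force: [0.4, -0.0, -6.4]
grip_width: 45.0
gripper_force: 6.0
wrist_force: [0.4, 0.9, -5.9]
grip_width: 44.8
gripper_force: 4.5
t 9.6 tcp [460.2  63.9  17.8] zax [ 0.  0. -1.] F [ 0.4  0.9 -5.9] w 44.8 g 4.5
sleeve edge row:  [213, 213, 213, 213, 213, 213, 214, 213, 214, 214, 214, 214, 214, 214, 215, 71, 68, 68, 68, 69]
[207, 207, 179, 180, 180, 181, 181, 182, 210, 210, 210, 210, 211, 211, 211]
```

```bash
python3 -m crank '[[0,[0,0,6],0],[0,[0,0,11],0],[0,[0,0,11],0],[0,[0,0,11],0],[0,[0,0,11],0]]' 4.5 | grep -E "force|pos"; python3 -m crank '[[62,[0,0,0],0],[62,[0,0,0],0],[62,[0,0,0],0],[62,[-5,0,0],0],[62,[-10,0,0],0],[62,[-10,0,0],0],[0,[-10,0,0],0],[0,[-10,0,0],0],[0,[-10,0,0],0],[0,[-10,0,0],0],[0,[-10,0,0],0],[0,[-10,0,-4],0],[0,[-9,0,-8],0],[0,[-9,0,-12],0],[0,[-9,0,-12],0],[0,[-9,0,-12],0]]' 5
python3 - <<'E'
from h import *
st(); s=snap('wrist','w7'); snap('scene','s7')
f=s['frame']; print('sleeve edge row: ', [int(x) for x in f[100:215:6,320].mean(1)]); print([int(x) for x in f[0:60:4,320].mean(1)])
E
```

```text
eef_pos: [460.0, 63.8, 6.6]
wrist_force: [-0.4, 0.1, -5.1]
gripper_force: 4.5
t: 11.8
eef_pos: [456.4, 72.2, 18.8]
orientation: [[0.416, -0.909, 0.0], [-0.909, -0.416, 0.0], [0.0, -0.0, -1.0]]
wrist_force: [0.4, -0.2, -5.4]
grip_width: 44.9
gripper_force: 5.0
t 11.8 tcp [456.4  72.2  18.8] zax [ 0.  0. -1.] F [ 0.4 -0.2 -5.4] w 44.9 g 5.0
sleeve edge row:  [214, 214, 214, 215, 215, 216, 215, 216, 217, 71, 70, 67, 69, 69, 69, 69, 67, 65, 71, 70]
[207, 207, 208, 209, 209, 209, 210, 210, 210, 211, 211, 211, 211, 212, 212]
```

```bash
python3 - <<'E'
from h import *
s=snap('top','t7')
a=cv2.imread('pics/w7.png')[0:400,200:440]
c=cv2.resize(cv2.imread('pics/s7.png')[150:250,330:430],(400,400),interpolation=2)
cv2.imwrite('pics/m3.png',np.hstack([a,c]))
E
```

```text
(no output)
```

View pics/m3.png

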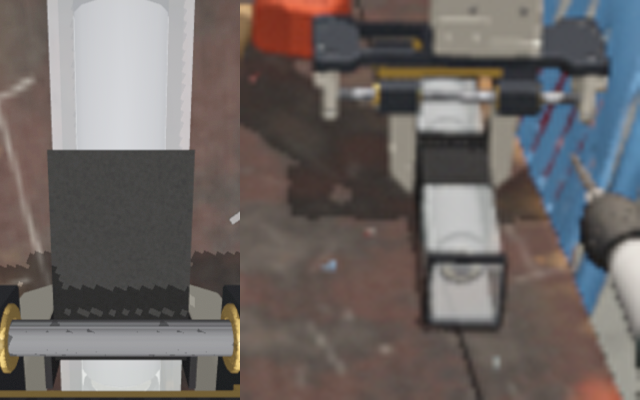

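```bash
python3 -m crank '[[0,[0,0,0],0],[0,[0,0,0],0],[0,[0,0,0],0]]' 3 | grep -E "force|pos|width"; python3 -m crank '[[0,[0,0,4],0],[0,[0,0,8],0],[0,[0,0,12],0],[0,[0,0,13],0],[0,[0,0,13],0],[0,[0,0,13],0]]' 3 | grep -E "force|pos|width"
python3 - <<'E'
from h import *
s=snap('wrist','w8')
f=s['frame']; print('sleeve edge row: ', [int(x) for x in f[100:215:6,320].mean(1)])
E
```

```text
eef_pos: [456.4, 72.1, 18.7]
wrist_force: [-0.4, -0.1, -5.5]
grip_width: 45.0
gripper_force: 3.0
eef_pos: [456.5, 72.0, 5.6]
wrist_force: [1.3, -0.5, -4.6]
grip_width: 44.8
gripper_force: 3.0
sleeve edge row:  [215, 215, 215, 215, 215, 215, 215, 216, 216, 178, 73, 69, 70, 70, 70, 70, 71, 67, 66, 70]
```

Even 3 N holds it level, because the rubber grips very well near the centre of mass. I'll set it down and take it further back on the slick plastic, so gravity pivots it with the mouth resting on the bench.

```bash
python3 -m crank '[[62,[0,0,0],0],[62,[0,0,0],0],[62,[0,0,-2],0],[62,[-20,0,-2],0],[62,[-38,0,-2],0],[62,[-38,0,-2],0],[62,[-38,0,-2],0],[0,[-38,0,-2],0],[0,[-38,0,-2],0],[0,[-38,0,-2],0],[0,[-38,0,-2],0],[0,[-38,0,-2],0],[0,[-38,0,-6],0],[0,[-37,0,-12],0],[0,[-36,0,-18],0],[0,[-36,0,-18],0],[0,[-36,0,-18],0]]' 8
cat >> h.py <<'E'
def prof(name, M, u, smin=-40, smax=60, step=4, z=22, drop=0):
    s=snap(name,None); g=[]
    for k in np.arange(smin,smax,step):
        p=proj(s,[*(M+k*u),z]); c=cv2.getRectSubPix(s['frame'],(3,3),(float(p[0]),float(p[1]))).reshape(-1,3).mean(0); g.append((int(k),int(c.min()),int(c.max()-c.min())))
    print(name,' '.join('%d:%d/%d'%x for x in g)); return s
E
python3 - <<'E'
from h import *
st(); u=np.array([.417,-.909]); M=np.array([468.5,48.8])+130*u
s=prof('top',M,u); s=prof('scene',M,u); cv2.imwrite('pics/s9.png',s['frame'][:,:,::-1])
f=snap('wrist','w9')['frame']; print([int(x) for x in f[0:300:6,320].mean(1)])
E
```

```text
t: 14.6
eef_pos: [441.4, 105.0, 23.9]
orientation: [[0.416, -0.909, 0.0], [-0.909, -0.416, 0.0], [-0.0, -0.0, -1.0]]
wrist_force: [-0.0, -0.6, -3.6]
grip_width: 42.0
gripper_force: 8.0
t 14.6 tcp [441.4 105.   23.9] zax [ 0.  0. -1.] F [-0.  -0.6 -3.6] w 42.0 g 8.0
top -40:213/2 -36:225/1 -32:236/1 -28:242/1 -24:246/1 -20:248/1 -16:248/1 -12:247/1 -8:235/1 -4:175/3 0:112/6 4:97/9 8:95/15 12:93/21 16:92/22 20:88/21 24:85/20 28:84/20 32:83/21 36:81/21 40:78/21 44:76/21 48:78/20 52:78/20 56:74/21
scene -40:86/0 -36:104/1 -32:118/5 -28:123/7 -24:131/8 -20:143/7 -16:156/6 -12:167/7 -8:169/7 -4:170/6 0:170/6 4:170/5 8:170/4 12:170/4 16:169/3 20:160/2 24:137/1 28:109/1 32:85/5 36:74/10 40:80/14 44:83/14 48:82/14 52:80/13 56:78/13
[207, 208, 208, 210, 68, 67, 66, 65, 64, 65, 64, 66, 65, 66, 70, 70, 68, 67, 66, 69, 68, 68, 72, 70, 69, 67, 70, 69, 69, 71, 71, 68, 67, 69, 70, 70, 68, 66, 69, 72, 69, 69, 190, 214, 214, 214, 214, 214, 213, 225]
```

That works: 3.6 N on the wrist means the mouth rests on the bench and the tube pivots. I'll raise it gradually.

```bash
python3 -m crank '[[0,[1,0,-3],0],[0,[2,0,-6],0],[0,[2,0,-9],0],[0,[3,0,-12],0],[0,[4,0,-15],0],[0,[5,0,-18],0],[0,[6,0,-22],0],[0,[7,0,-25],0],[0,[7,0,-25],0],[0,[7,0,-25],0]]' 8
cat > m.py <<'E'
from h import *
st(); u=np.array([.417,-.909]); M=np.array([468.5,48.8])+130*u
s=prof('top',M,u,-60,60); cv2.imwrite('pics/top_last.png',s['frame'][:,:,::-1])
E
python3 m.py
```

```text
t: 15.75
eef_pos: [444.5, 98.4, 48.8]
orientation: [[0.416, -0.909, 0.0], [-0.909, -0.416, -0.0], [0.0, -0.0, -1.0]]
wrist_force: [-0.0, -0.7, -3.5]
grip_width: 41.9
gripper_force: 8.0
t 15.8 tcp [444.5  98.4  48.8] zax [ 0. -0. -1.] F [-0.  -0.7 -3.5] w 41.9 g 8.0
top -60:230/1 -56:230/1 -52:231/1 -48:231/1 -44:230/1 -40:222/2 -36:209/3 -32:217/2 -28:232/1 -24:241/1 -20:247/1 -16:248/1 -12:248/1 -8:247/1 -4:245/1 0:218/2 4:142/3 8:89/7 12:84/11 16:86/18 20:87/20 24:86/20 28:84/20 32:83/21 36:80/22 40:78/22 44:77/21 48:77/21 52:78/21 56:74/21
```

```bash
python3 -m crank '[[0,[1,0,-3],0],[0,[2,0,-7],0],[0,[2,0,-7],0],[0,[2,0,-7],0],[0,[2,0,-7],0]]' 8 | grep wrist; python3 m.py;  python3 -m crank '[[0,[1,0,-3],0],[0,[1,0,-3],0],[0,[1,0,-3],0],[0,[1,0,-3],0]]' 8 | grep wrist; python3 m.py; python3 -m crank '[[0,[2,0,-4],0],[0,[2,0,-4],0],[0,[2,0,-4],0],[0,[2,0,-4],0]]' 8 | grep wrist; python3 m.py
```

```text
wrist_force: [-0.8, 0.5, -3.7]
t 16.3 tcp [445.2  96.6  55.7] zax [ 0. -0. -1.] F [-0.8  0.5 -3.7] w 41.5 g 8.0
top -60:230/1 -56:230/1 -52:230/1 -48:230/1 -44:230/1 -40:225/1 -36:211/2 -32:213/2 -28:228/1 -24:240/1 -20:246/1 -16:247/1 -12:247/0 -8:247/1 -4:246/1 0:231/1 4:163/2 8:93/7 12:79/11 16:84/17 20:86/21 24:85/20 28:84/20 32:83/21 36:81/21 40:78/21 44:77/21 48:78/20 52:78/20 56:75/20
wrist_force: [-0.4, -0.1, -3.8]
t 16.8 tcp [445.6  95.8  58.7] zax [-0. -0. -1.] F [-0.4 -0.1 -3.8] w 42.2 g 8.0
top -60:230/1 -56:230/1 -52:230/1 -48:230/1 -44:230/1 -40:226/1 -36:212/1 -32:212/2 -28:227/1 -24:238/1 -20:246/1 -16:247/1 -12:247/0 -8:247/0 -4:245/0 0:231/1 4:163/3 8:92/7 12:77/10 16:83/16 20:86/20 24:85/20 28:84/20 32:83/21 36:81/21 40:78/22 44:76/21 48:78/21 52:78/21 56:74/20
wrist_force: [-1.0, -0.2, -3.5]
t 17.2 tcp [446.5  93.9  62.8] zax [ 0.  0. -1.] F [-1.  -0.2 -3.5] w 42.1 g 8.0
top -60:229/2 -56:229/1 -52:230/1 -48:230/1 -44:230/1 -40:227/2 -36:215/3 -32:206/4 -28:220/3 -24:234/2 -20:244/2 -16:246/2 -12:246/1 -8:246/1 -4:245/1 0:239/1 4:188/4 8:106/7 12:77/9 16:80/14 20:85/19 24:85/20 28:84/20 32:83/21 36:80/21 40:78/22 44:76/22 48:78/21 52:78/20 56:74/21
```

```bash
sed -i 's/-60,60)/-44,48)/' m.py; python3 -m crank '[[0,[1,0,-3],0],[0,[1,0,-3],0],[0,[1,0,-3],0],[0,[1,0,-3],0]]' 8 | grep wrist; python3 m.py;  python3 -m crank '[[0,[2,0,-3],0],[0,[2,0,-3],0],[0,[2,0,-3],0],[0,[2,0,-3],0]]' 8 | grep wrist; python3 m.py
```

```text
wrist_force: [-0.5, -0.9, -2.5]
t 17.6 tcp [446.9  92.9  65.7] zax [ 0. -0. -1.] F [-0.5 -0.9 -2.5] w 41.9 g 8.0
top -44:228/2 -40:227/3 -36:217/3 -32:206/4 -28:216/4 -24:231/4 -20:241/3 -16:245/3 -12:245/3 -8:244/3 -4:244/2 0:239/3 4:196/6 8:114/8 12:75/10 16:75/14 20:82/19 24:84/20 28:84/21 32:83/21 36:80/21 40:78/22 44:77/21
wrist_force: [0.3, -0.6, -2.4]
t 18.1 tcp [447.7  91.2  68.8] zax [ 0. -0. -1.] F [ 0.3 -0.6 -2.4] w 42.1 g 8.0
top -44:227/4 -40:227/4 -36:220/5 -32:206/6 -28:210/5 -24:228/4 -20:239/4 -16:245/3 -12:245/3 -8:245/3 -4:244/3 0:241/3 4:211/6 8:132/8 12:80/8 16:76/10 20:82/16 24:84/20 28:84/20 32:83/21 36:80/21 40:78/22 44:76/21
```

```bash
python3 -m crank '[[0,[1,0,-3],0],[0,[1,0,-3],0],[0,[1,0,-3],0],[0,[1,0,-3],0]]' 8 | grep wrist; python3 m.py
```

```text
wrist_force: [-0.1, -0.4, -3.7]
t 18.6 tcp [448.1  90.2  71.7] zax [ 0. -0. -1.] F [-0.1 -0.4 -3.7] w 42.0 g 8.0
top -44:226/6 -40:225/6 -36:220/6 -32:205/7 -28:207/7 -24:224/6 -20:237/4 -16:244/3 -12:244/3 -8:244/3 -4:243/3 0:239/4 4:206/7 8:129/8 12:78/9 16:71/12 20:79/18 24:83/21 28:84/21 32:83/21 36:80/22 40:78/22 44:76/21
```

```bash
python3 -m crank '[[0,[1,0,-2],0],[0,[2,0,-4],0],[0,[2,0,-4],0],[0,[2,0,-4],0]]' 8 | grep wrist; python3 m.py
```

```text
wrist_force: [-0.4, -0.3, -3.7]
t 19.0 tcp [449.   88.4  75.8] zax [ 0.  0. -1.] F [-0.4 -0.3 -3.7] w 42.0 g 8.0
top -44:225/4 -40:225/4 -36:222/4 -32:208/6 -28:203/6 -24:220/5 -20:235/4 -16:243/3 -12:244/3 -8:244/3 -4:242/3 0:240/3 4:214/6 8:143/9 12:83/9 16:71/10 20:79/15 24:83/19 28:84/20 32:83/21 36:80/21 40:78/21 44:76/21
```

```bash
python3 -m crank '[[0,[1,0,-3],0],[0,[1,0,-3],0],[0,[1,0,-3],0]]' 8 | grep wrist; python3 m.py
```

```text
wrist_force: [0.2, -1.0, -4.1]
t 19.4 tcp [449.4  87.5  78.8] zax [ 0.  0. -1.] F [ 0.2 -1.  -4.1] w 41.9 g 8.0
top -44:223/4 -40:223/4 -36:221/4 -32:206/5 -28:199/6 -24:217/5 -20:233/4 -16:241/3 -12:243/3 -8:242/4 -4:241/3 0:238/4 4:211/6 8:142/8 12:83/8 16:68/10 20:75/15 24:83/20 28:84/20 32:83/21 36:80/21 40:77/22 44:76/22
```

```bash
python3 -m crank '[[0,[2,0,-3],0],[0,[2,0,-3],0],[0,[2,0,-3],0]]' 8 | grep wrist; python3 m.py
```

```text
wrist_force: [-0.7, 0.9, -3.2]
t 19.7 tcp [450.3  85.7  81.8] zax [ 0.  0. -1.] F [-0.7  0.9 -3.2] w 42.3 g 8.0
top -44:223/4 -40:223/4 -36:223/5 -32:218/5 -28:202/5 -24:204/6 -20:223/5 -16:236/4 -12:242/3 -8:242/3 -4:241/3 0:238/3 4:217/7 8:158/10 12:93/9 16:68/10 20:72/14 24:81/19 28:84/20 32:83/21 36:80/21 40:78/22 44:76/21
```

```bash
python3 -m crank '[[0,[2,0,-3],0],[0,[2,0,-3],0],[0,[2,0,-3],0]]' 8 | grep wrist; python3 m.py
```

```text
wrist_force: [-1.5, 0.4, -3.4]
t 20.1 tcp [451.1  83.9  84.8] zax [ 0.  0. -1.] F [-1.5  0.4 -3.4] w 42.0 g 8.0
top -44:221/4 -40:221/5 -36:221/5 -32:222/5 -28:222/4 -24:214/5 -20:198/6 -16:203/6 -12:223/5 -8:235/4 -4:239/4 0:238/4 4:222/6 8:174/10 12:105/10 16:66/10 20:67/12 24:78/18 28:83/21 32:83/20 36:80/21 40:77/22 44:76/21
```

The cells are sliding: the band moved from -28 to -19. I'll hold this tilt and watch closely.

```bash
python3 -m crank '[[0,[0,0,0],0],[0,[0,0,0],0]]' 8 | grep wrist; python3 m.py
```

```text
wrist_force: [-0.9, 0.6, -2.2]
t 20.3 tcp [451.1  83.9  84.7] zax [ 0. -0. -1.] F [-0.9  0.6 -2.2] w 41.7 g 8.0
top -44:221/4 -40:221/5 -36:221/4 -32:222/4 -28:222/4 -24:222/4 -20:222/4 -16:223/4 -12:222/4 -8:214/5 -4:199/7 0:206/6 4:211/7 8:173/9 12:105/9 16:68/9 20:68/12 24:78/18 28:83/20 32:83/21 36:80/22 40:77/22 44:76/22
```

```bash
python3 -m crank '[[0,[0,0,0],0],[0,[0,0,0],0]]' 8 | grep wrist; python3 m.py
```

```text
wrist_force: [0.0, -0.8, -2.3]
t 20.6 tcp [451.1  83.9  84.7] zax [ 0. -0. -1.] F [ 0.  -0.8 -2.3] w 41.9 g 8.0
top -44:221/5 -40:222/5 -36:222/5 -32:222/5 -28:221/4 -24:222/4 -20:222/4 -16:222/5 -12:223/5 -8:223/4 -4:223/4 0:223/4 4:221/5 8:191/6 12:117/8 16:74/8 20:109/7 24:162/7 28:142/13 32:95/20 36:80/22 40:78/22 44:76/22
```

```bash
python3 -m crank '[[0,[-6,0,14],0],[0,[-11,0,30],0],[0,[-17,0,48],0],[0,[-22,0,62],0],[0,[-24,0,70],0],[0,[-25,0,75],0],[0,[-25,0,77],0],[0,[-25,0,77],0],[0,[-25,0,77],0]]' 8 | grep -E 'wrist|pos'; python3 m.py; python3 -c "
from h import *
s=snap('scene','s10'); c=s['frame'][150:250,330:430,::-1]; d=cv2.imread('pics/top_last.png')[170:270,180:280]
cv2.imwrite('pics/m4.png',np.hstack([cv2.resize(c,(400,400),interpolation=2),cv2.resize(d,(400,400),interpolation=2)]))"
```

```text
eef_pos: [440.8, 106.5, 7.9]
wrist_force: [0.9, -1.2, -4.1]
t 21.5 tcp [440.8 106.5   7.9] zax [ 0.  0. -1.] F [ 0.9 -1.2 -4.1] w 42.4 g 8.0
top -44:233/1 -40:233/1 -36:233/1 -32:233/1 -28:233/1 -24:233/1 -20:233/1 -16:233/1 -12:228/1 -8:187/3 -4:123/5 0:105/7 4:135/7 8:146/6 12:135/6 16:174/6 20:212/6 24:200/10 28:130/17 32:85/20 36:80/22 40:77/21 44:75/21
```

View pics/m4.png

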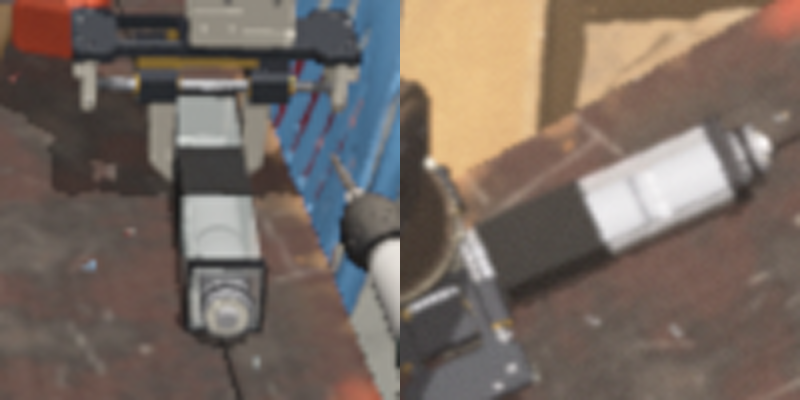

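Cell_1 sticks out of the flat tube by about 25 mm (button tip at (770,150) in the right half) and cell_2 is behind it. I'll release the tube and move above the mouth.

```bash
python3 -m crank '[[70,[0,0,0],0],[70,[0,0,0],0],[70,[0,0,0],0],[70,[0,0,-40],0],[70,[0,0,-80],0],[70,[30,0,-120],0],[70,[80,0,-120],0],[70,[120,0,-120],0],[70,[150,0,-120],0],[70,[150,0,-120],0],[70,[150,0,-120],0]]' 30
cat > ax.py <<'E'
from h import *
# tube axis & mouth from wrist picture: sample across the axis at several s, find bright/dark edges
st(); u=np.array([.417,-.909]); n=np.array([.909,.417]); M=np.array([468.5,48.8])+130*u
s=snap('wrist','w_ax'); g=s['frame'].astype(int).min(2)
def line(P0,d,ks,z):
    return [int(cv2.getRectSubPix(g.astype(np.float32),(2,2),tuple(map(float,proj(s,[*(P0+k*d),z]))))[0].mean()) for k in ks]
ks=range(-30,31,2)
for k,z in ((-60,40),(-30,40),(-6,47),(8,22),(16,22)): print(k,dict(zip(ks,line(M+k*u,n,ks,z))))
print('ax22',dict(zip(range(-60,44,3),line(M,u,range(-60,44,3),38))))
E
python3 ax.py
```

```text
t: 22.7
eef_pos: [502.9, -30.3, 127.6]
orientation: [[0.414, -0.91, -0.0], [-0.91, -0.414, 0.0], [-0.0, 0.0, -1.0]]
wrist_force: [-1.1, 1.0, -0.7]
grip_width: 64.3
gripper_force: 0.0
t 22.7 tcp [502.9 -30.3 127.6] zax [-0.  0. -1.] F [-1.1  1.  -0.7] w 64.3 g 0.0
-60 {-30: 56, -28: 53, -26: 52, -24: 50, -22: 127, -20: 179, -18: 176, -16: 207, -14: 170, -12: 171, -10: 171, -8: 172, -6: 172, -4: 172, -2: 173, 0: 173, 2: 173, 4: 172, 6: 172, 8: 171, 10: 170, 12: 169, 14: 193, 16: 180, 18: 178, 20: 181, 22: 67, 24: 53, 26: 53, 28: 53, 30: 54}
-30 {-30: 80, -28: 83, -26: 85, -24: 81, -22: 128, -20: 180, -18: 178, -16: 208, -14: 192, -12: 197, -10: 199, -8: 201, -6: 202, -4: 203, -2: 204, 0: 205, 2: 205, 4: 203, 6: 202, 8: 200, 10: 198, 12: 195, 14: 204, 16: 182, 18: 187, 20: 192, 22: 91, 24: 82, 26: 81, 28: 82, 30: 85}
-6 {-30: 78, -28: 75, -26: 80, -24: 58, -22: 53, -20: 72, -18: 73, -16: 74, -14: 74, -12: 74, -10: 74, -8: 74, -6: 75, -4: 75, -2: 74, 0: 75, 2: 75, 4: 76, 6: 75, 8: 76, 10: 76, 12: 76, 14: 76, 16: 78, 18: 77, 20: 62, 22: 61, 24: 75, 26: 83, 28: 84, 30: 84}
8 {-30: 76, -28: 77, -26: 82, -24: 83, -22: 83, -20: 79, -18: 66, -16: 77, -14: 94, -12: 88, -10: 88, -8: 86, -6: 93, -4: 85, -2: 102, 0: 110, 2: 100, 4: 102, 6: 94, 8: 88, 10: 94, 12: 97, 14: 83, 16: 79, 18: 81, 20: 83, 22: 84, 24: 87, 26: 89, 28: 84, 30: 78}
16 {-30: 82, -28: 79, -26: 79, -24: 78, -22: 79, -20: 77, -18: 76, -16: 102, -14: 145, -12: 160, -10: 170, -8: 178, -6: 186, -4: 194, -2: 201, 0: 204, 2: 197, 4: 189, 6: 180, 8: 171, 10: 161, 12: 150, 14: 122, 16: 91, 18: 92, 20: 92, 22: 91, 24: 91, 26: 91, 28: 90, 30: 85}
ax22 {-60: 173, -57: 205, -54: 203, -51: 207, -48: 213, -45: 205, -42: 205, -39: 205, -36: 205, -33: 205, -30: 205, -27: 205, -24: 205, -21: 205, -18: 205, -15: 206, -12: 205, -9: 181, -6: 78, -3: 83, 0: 89, 3: 86, 6: 202, 9: 116, 12: 88, 15: 195, 18: 204, 21: 223, 24: 249, 27: 69, 30: 66, 33: 86, 36: 82, 39: 91, 42: 75}
```

```bash
cat >> h.py <<'E'
u0=np.array([.417,-.909]); n0=np.array([.909,.417]); M0=np.array([468.5,48.8])+130*u0
def tube(s,z,lat=-.5,yaw=-65.4): plan([*(M0+s*u0+lat*n0),z],yaw)
E
python3 -c "
from h import *
tube(15,5)"
```

```text
yaw0 -65.4 j7 -2.31 shift [ 60.   -1.2 122.5] turn -0.0
```

```bash
python3 -m crank '[[60,[30,-1,60],0],[60,[60,-1,80],0],[60,[60,-1,110],0],[60,[60,-1,122],0],[60,[60,-1,122],0],[0,[60,-1,122],0],[0,[60,-1,122],0],[0,[60,-1,122],0],[0,[60,-1,122],0],[0,[65,-1,122],0],[0,[70,-1,122],0],[0,[70,-1,122],0],[60,[70,-1,122],0],[60,[70,-1,122],0],[60,[65,-1,122],0],[60,[60,-1,122],0],[60,[60,-1,122],0]]' 15
python3 -m crank '[[0,[0,0,0],0],[0,[0,0,0],0],[0,[0,0,0],0],[0,[0,0,0],0],[0,[0,0,0],0],[0,[0,0,0],0]]' 40
```

```text
t: 24.45
eef_pos: [528.3, -82.6, 5.5]
orientation: [[0.417, -0.909, -0.001], [-0.909, -0.417, 0.001], [-0.001, 0.001, -1.0]]
wrist_force: [-0.4, -0.3, -0.3]
grip_width: 55.1
gripper_force: 0.0
t: 25.05
eef_pos: [529.0, -84.0, 5.8]
orientation: [[0.416, -0.909, 0.0], [-0.909, -0.416, -0.0], [0.0, -0.0, -1.0]]
wrist_force: [0.7, -0.1, -0.7]
grip_width: 31.3
gripper_force: 39.9
```

```bash
python3 -m crank '[[0,[12,0,0],0],[0,[26,0,0],0],[0,[42,0,0],0],[0,[58,0,0],0],[0,[64,0,-10],0],[0,[64,0,-50],0],[0,[64,0,-95],0],[0,[64,0,-115],0],[0,[64,0,-115],0],[0,[64,0,-115],0]]' 40
python3 - <<'E'
from h import *
st(); s=snap('wrist','w12'); f=s['frame']
R,t,ff=cam(s); print(-R.T@t)
o=arm.get_obs(); print(proj(s,np.array(o['eef_pos'])+[0,0,19]))
cv2.imwrite('pics/c12.png',f[:,:,::-1])
E
```

```text
t: 26.05
eef_pos: [555.5, -142.0, 120.9]
orientation: [[0.416, -0.909, 0.001], [-0.909, -0.416, 0.0], [-0.0, -0.001, -1.0]]
wrist_force: [0.1, 0.8, -1.0]
grip_width: 31.8
gripper_force: 39.9
t 26.1 tcp [ 555.5 -142.   120.9] zax [ 0.001  0.    -1.   ] F [ 0.1  0.8 -1. ] w 31.8 g 39.9
[ 585.21858354 -205.34016826  279.41030173]
[323.09237712 326.82599338]
```

View pics/c12.png

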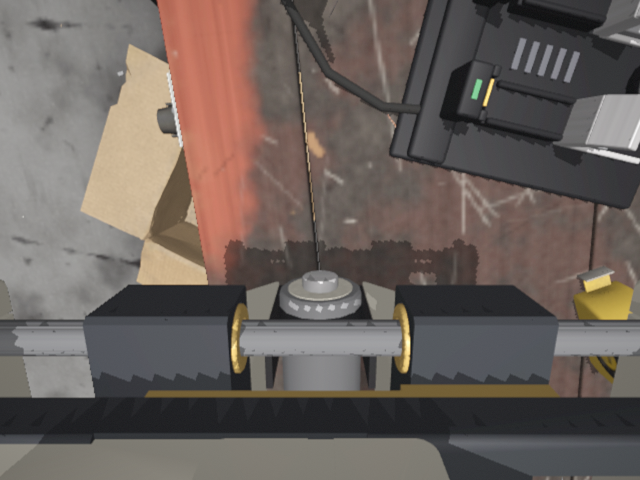

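Cell_1 is held cleanly, with its button face at about (320,276) in the wrist picture. I'll check how far the button sits ahead of the TCP.

```bash
python3 - <<'E'
from h import *
s=snap('wrist'); o=arm.get_obs(); R=np.array(o['orientation']); P=np.array(o['eef_pos'])
def px(x,y,z): return proj(s,P+R[:,0]*x+R[:,1]*y+np.array([0,0,z])).round(1)
for x in (18,20.5,23): print(x,'face bottom',px(x,0,9.2),'mid',px(x,0,16.2),'top',px(x,0,23.2),'shoulder bottom',px(x-5,0,.2),'L',px(x,-7,16.2))
g=s['frame'].astype(int).min(2); print('col320',[(r,int(g[r,318:323].mean())) for r in range(258,322,2)])
print('row',[(c,int(g[276:279,c].mean())) for c in range(290,352,2)])
print('row body',[(c,int(g[300,c])) for c in range(270,372,3)])
# charger bay targets
ex=np.array([.9775,.2107]); ey=np.array([-.2107,.9775]); O=np.array([477.3,-346.6])
for b,y in ((1,-68),(2,0),(3,68)):
    C=O+14*ex+y*ey; print(b,C)
E
```

```text
18 face bottom [322.6 275.3] mid [322.7 281.2] top [322.8 287.7] shoulder bottom [322.4 279.4] L [304.7 281.2]
20.5 face bottom [322.6 269.5] mid [322.7 275.1] top [322.8 281.4] shoulder bottom [322.4 273.9] L [304.7 275.1]
23 face bottom [322.6 263.6] mid [322.7 269. ] top [322.9 275. ] shoulder bottom [322.4 268.4] L [304.6 269. ]
col320 [(258, 55), (260, 64), (262, 65), (264, 64), (266, 62), (268, 55), (270, 103), (272, 120), (274, 123), (276, 127), (278, 125), (280, 131), (282, 199), (284, 176), (286, 173), (288, 171), (290, 169), (292, 161), (294, 125), (296, 129), (298, 144), (300, 143), (302, 94), (304, 131), (306, 172), (308, 181), (310, 164), (312, 139), (314, 139), (316, 139), (318, 139), (320, 68)]
row [(290, 58), (292, 60), (294, 60), (296, 62), (298, 68), (300, 76), (302, 99), (304, 134), (306, 128), (308, 125), (310, 126), (312, 120), (314, 123), (316, 126), (318, 126), (320, 126), (322, 127), (324, 114), (326, 117), (328, 126), (330, 126), (332, 129), (334, 133), (336, 120), (338, 95), (340, 85), (342, 77), (344, 65), (346, 63), (348, 60), (350, 59)]
row body [(270, 121), (273, 114), (276, 29), (279, 58), (282, 96), (285, 108), (288, 112), (291, 113), (294, 112), (297, 105), (300, 86), (303, 82), (306, 89), (309, 104), (312, 129), (315, 143), (318, 143), (321, 143), (324, 126), (327, 120), (330, 94), (333, 87), (336, 83), (339, 98), (342, 113), (345, 116), (348, 113), (351, 114), (354, 118), (357, 109), (360, 112), (363, 30), (366, 58), (369, 129)]
1 [ 505.3126 -410.1202]
2 [ 490.985  -343.6502]
3 [ 476.6574 -277.1802]
```

```bash
cat >> h.py <<'E'
O=np.array([477.5,-347.6]); ex=np.array([.9778,.2096]); ey=np.array([-.2096,.9778])
def ch(x,y,z,yaw=12.1): plan([*(O+x*ex+y*ey),z],yaw)
def loc():
    o=arm.get_obs(); d=np.array(o['eef_pos'])[:2]-O; R=np.array(o['orientation']); print('charger local TCP %.1f %.1f z %.1f yaw %.2f'%(d@ex,d@ey,o['eef_pos'][2],np.degrees(np.arctan2(R[1,0],R[0,0]))))
E
python3 -c "
from h import *
ch(27,68,95)"
```

```text
yaw0 -65.4 j7 -2.10 shift [ 94.5 114.8  24.7] turn -77.5
```

```bash
python3 -m crank '[[0,[50,60,5],-40],[0,[94,115,10],-77.5],[0,[94,115,10],-77.5],[0,[94,115,10],-77.5],[0,[94,115,25],-77.5],[0,[94,115,25],-77.5],[0,[94,115,25],-77.5],[0,[94,115,25],-77.5],[0,[94,115,25],-77.5],[0,[94,115,25],-77.5],[0,[94,115,25],-77.5],[0,[94,115,25],-77.5],[0,[94,115,25],-77.5]]' 40
python3 - <<'E'
from h import *
st(); loc(); s=snap('wrist','w13'); o=arm.get_obs(); R=np.array(o['orientation']); P=np.array(o['eef_pos'])
px=lambda x,y,z: proj(s,P+R[:,0]*x+R[:,1]*y+np.array([0,0,z])).round(1)
print(px(20.5,0,16.2),px(20.5,0,9.2))
a=s['frame'][150:320,210:430,::-1]; cv2.imwrite('pics/c13.png',cv2.resize(a,None,fx=3.5,fy=3.5,interpolation=2))
E
```

```text
t: 27.45
eef_pos: [489.9, -275.3, 95.4]
orientation: [[0.978, 0.208, -0.001], [0.208, -0.978, 0.0], [-0.001, -0.0, -1.0]]
wrist_force: [0.5, 0.4, -0.7]
grip_width: 31.4
gripper_force: 39.9
t 27.4 tcp [ 489.9 -275.3   95.4] zax [-0.001  0.    -1.   ] F [ 0.5  0.4 -0.7] w 31.4 g 39.9
charger local TCP 27.3 68.1 z 95.4 yaw 11.98
[318.  274.7] [318. 269.]
```

View pics/c13.png

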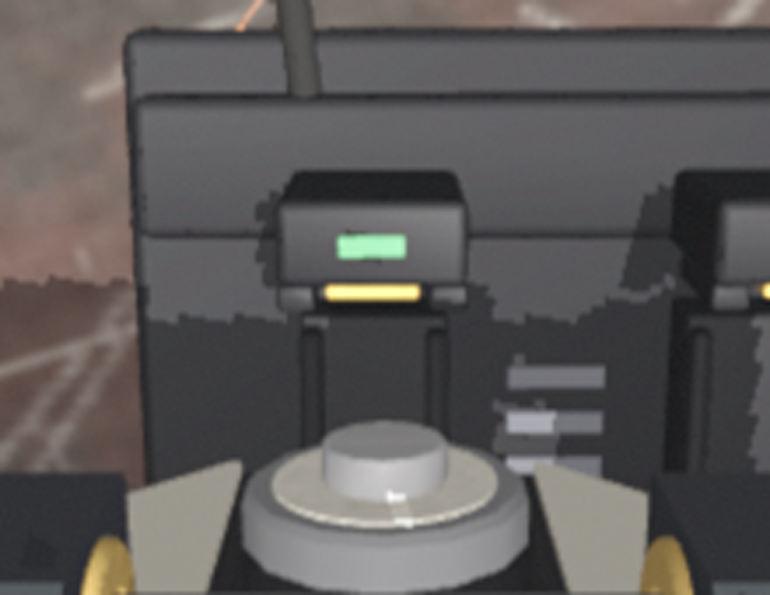

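The close view shows the button at crop (385,440) and the bay 3 tower above it, with the green mark at (371,247), the top front edge at row 283 and the gold contact at row 292. I'll work out the offset between the two within this one picture.

```bash
cat > rel.py <<'E'
from h import *
def rel(s,green,edge,btn,zax,zt=48):
    o=arm.get_obs(); R=np.array(o['orientation'])
    b=ray(s,btn,zax)[:2]; g=ray(s,green,zt)[:2]; e=ray(s,edge,zt)[:2]
    print('button-axis local',((b-O)@ex).round(1),((b-O)@ey).round(1),'green',((g-O)@ex).round(1),((g-O)@ey).round(1),'edge',((e-O)@ex).round(1))
E
python3 - <<'E'
from rel import *
c=lambda u,v:(u/3.5+210,v/3.5+150)
s=snap('wrist'); st()
rel(s,c(371,247),c(371,283),(320,275.3),111.6)
for v,z in ((285,46),(292,44),(300,40),(290,47),(303,47)): p=ray(s,c(371,v),z)[:2]; print(v,z,(p-O)@ex)
E
```

```text
t 27.6 tcp [ 490.1 -275.3   95.6] zax [-0. -0. -1.] F [ 0.1 -0.2 -1.4] w 31.5 g 39.9
button-axis local 47.7 67.3 green 56.7 69.4 edge 51.0
285 46 50.20180432080351
292 44 48.61023607530503
300 40 46.35212619907907
290 47 49.627771967884534
303 47 47.538216321103384
```

```bash
python3 -m crank '[[0,[1.5,-2,15],0],[0,[1.5,-2,30],0],[0,[1.5,-2,37],0],[0,[1.5,-2,37],0],[0,[1.5,-2,37],0]]' 40 | grep -E 'wrist|pos'
cat >> rel.py <<'E'
def auto(zoff=16.2, btn=(320,275.3)):
    st(); s=snap('wrist'); f=s['frame'].copy(); f[300:]=0; h=cv2.cvtColor(f,cv2.COLOR_RGB2HSV); zax=arm.get_obs()['eef_pos'][2]+zoff
    b=ray(s,btn,zax)[:2]; print('button local %.1f %.1f'%((b-O)@ex,(b-O)@ey))
    for nm,lo,hi,z in (('green',(50,70,130),(85,255,255),48),('yellow',(20,110,120),(35,255,255),46)):
        n,l,stt,cen=cv2.connectedComponentsWithStats(cv2.inRange(h,lo,hi))
        for k in range(1,n):
            if stt[k,4]>25: p=ray(s,cen[k],z)[:2]; print(nm,cen[k].round(1),stt[k,2:5],'local %.1f %.1f'%((p-O)@ex,(p-O)@ey))
    g=s['frame'].astype(int).min(2); print('btn row',[(c,int(g[276:279,c].mean())) for c in range(298,344,3)]); print('btn col',[(r,int(g[r,316:325].mean())) for r in range(262,296,2)])
E
python3 -c "
from rel import *
auto()"
```

```text
eef_pos: [491.4, -273.3, 59.1]
wrist_force: [0.5, -0.3, -0.9]
t 28.1 tcp [ 491.4 -273.3   59.1] zax [ 0. -0. -1.] F [ 0.5 -0.3 -0.9] w 31.4 g 39.9
button local 49.5 69.0
green [318.2 239.5] [ 24   8 183] local 56.9 69.8
green [470.7 239.5] [ 24   8 186] local 56.9 1.0
green [623.  239.5] [ 25   8 186] local 56.9 -67.6
yellow [321.2 255. ] [32  5 98] local 49.1 68.4
yellow [467.6 254.7] [ 33   5 143] local 49.2 1.0
yellow [616.9 254.2] [36  6 91] local 49.4 -67.8
btn row [(298, 73), (301, 98), (304, 128), (307, 124), (310, 124), (313, 125), (316, 125), (319, 124), (322, 124), (325, 124), (328, 124), (331, 125), (334, 131), (337, 125), (340, 94), (343, 69)]
btn col [(262, 59), (264, 59), (266, 59), (268, 57), (270, 95), (272, 121), (274, 123), (276, 126), (278, 123), (280, 128), (282, 192), (284, 198), (286, 196), (288, 194), (290, 199), (292, 192), (294, 148)]
```

```bash
python3 -m crank '[[0,[0,-0.7,5],0],[0,[0,-0.7,10],0],[0,[0,-0.7,15],0],[0,[0,-0.7,18],0],[0,[0,-0.7,18],0],[0,[0,-0.7,18],0]]' 40 | grep -E 'wrist|pos'
python3 -m crank '[[0,[0,0,2],0],[0,[0,0,4],0],[0,[0,0,6],0],[0,[0,0,6],0]]' 40 | grep -E 'wrist|pos'
python3 -c "
from rel import *
auto()"
```

```text
eef_pos: [491.0, -272.3, 40.5]
wrist_force: [3.0, -0.3, -2.4]
eef_pos: [490.9, -272.5, 34.5]
wrist_force: [2.5, -0.2, -1.0]
t 29.1 tcp [ 490.9 -272.5   34.5] zax [-0. -0. -1.] F [ 2.5 -0.2 -1. ] w 31.6 g 39.9
button local 49.1 69.9
green [320.7 254. ] [ 27   9 236] local 56.9 69.6
green [497.2 254. ] [ 28   9 243] local 56.9 1.0
yellow [320.8 270.9] [ 36   5 110] local 49.3 69.5
yellow [493.4 271. ] [ 39   6 190] local 49.3 0.7
btn row [(298, 69), (301, 101), (304, 130), (307, 125), (310, 125), (313, 125), (316, 125), (319, 125), (322, 125), (325, 125), (328, 125), (331, 125), (334, 133), (337, 126), (340, 99), (343, 76)]
btn col [(262, 84), (264, 82), (266, 78), (268, 60), (270, 103), (272, 122), (274, 125), (276, 127), (278, 124), (280, 131), (282, 196), (284, 199), (286, 197), (288, 195), (290, 194), (292, 182), (294, 147)]
```

```bash
python3 -m crank '[[0,[0,0,3],0],[0,[0,0,6],0],[0,[0,0,9],0],[0,[0,0,11],0],[0,[0,0,11],0]]' 40 | grep -E 'wrist|pos'
python3 -m crank '[[0,[0,0,1],0],[0,[0,0,2],0],[0,[0,0,2],0],[0,[0,0,2],0]]' 40 | grep -E 'wrist|pos'
python3 -c "
from rel import *
auto(); loc()"
```

```text
eef_pos: [490.8, -272.4, 23.3]
wrist_force: [2.6, 0.6, -2.4]
eef_pos: [491.0, -272.5, 21.8]
wrist_force: [1.5, 0.0, -0.5]
t 30.1 tcp [ 491.  -272.5   21.8] zax [ 0. -0. -1.] F [ 1.5  0.  -0.5] w 31.3 g 39.9
button local 49.2 69.8
green [320.5 264.5] [ 30  10 292] local 56.8 69.7
green [512.9 264.5] [ 30  10 290] local 56.8 0.9
yellow [320.5 282.5] [ 38   4 152] local 49.2 69.6
yellow [509.2 282.7] [ 43   5 185] local 49.1 0.3
btn row [(298, 51), (301, 51), (304, 50), (307, 51), (310, 51), (313, 52), (316, 51), (319, 54), (322, 57), (325, 60), (328, 63), (331, 53), (334, 53), (337, 54), (340, 53), (343, 53)]
btn col [(262, 162), (264, 160), (266, 159), (268, 148), (270, 72), (272, 83), (274, 82), (276, 62), (278, 48), (280, 54), (282, 112), (284, 122), (286, 186), (288, 196), (290, 202), (292, 195), (294, 151)]
charger local TCP 29.0 70.6 z 21.8 yaw 12.08
```

```bash
python3 -m crank '[[0,[1,0,0],0],[0,[1,0,0],0],[0,[1,0,0.5],0]]' 40 | grep -E 'wrist|pos'
python3 -m crank '[[0,[1,0,0],0],[0,[1,0,0],0]]' 40 | grep -E 'wrist|pos'
python3 -m crank '[[0,[1,0,0.5],0],[0,[1,0,0.5],0]]' 40 | grep -E 'wrist|pos'
```

```text
eef_pos: [491.6, -272.4, 21.7]
wrist_force: [-2.6, 0.8, 14.2]
eef_pos: [491.6, -272.4, 21.7]
wrist_force: [-5.1, 0.6, 11.5]
eef_pos: [491.6, -272.4, 21.6]
wrist_force: [-9.9, 1.5, 21.1]
```

The cell is seated: it now pushes back on both the saddle and the fixed contact. I'll release it and go back to the tube.

```bash
python3 -m crank '[[50,[-1,0,-0.5],0],[50,[-1,0,-0.5],0],[50,[-1,0,-0.5],0],[50,[-1,0,-15],0],[50,[-1,0,-50],0],[60,[-1,0,-90],0],[60,[-1,0,-110],0],[60,[-1,0,-110],0]]' 15 | grep -E 'wrist|pos'
python3 - <<'E'
from h import *
s=snap('wrist','w14'); g=s['frame'].astype(int).min(2)
for z in (54,): print({k:int(g[tuple(int(round(v)) for v in proj(s,[*(O+k*ex+70*ey),z])[::-1])]) for k in range(-40,66,4)})
for c in ['wrist','top','scene']:
    t=snap(c,c+'_14'); print(c,[(np.round(d['xy']),round(d['p'],2)) for n in ['cell_1','tube','tube_mouth'] for d in nets.boxes_of(c,n)[:3]])
tube(-192,130)
E
```

```text
eef_pos: [494.8, -273.1, 134.7]
wrist_force: [0.5, -0.5, -0.0]
{-40: 255, -36: 119, -32: 124, -28: 177, -24: 174, -20: 149, -16: 119, -12: 78, -8: 219, -4: 219, 0: 220, 4: 205, 8: 221, 12: 221, 16: 221, 20: 220, 24: 194, 28: 161, 32: 162, 36: 57, 40: 162, 44: 217, 48: 229, 52: 88, 56: 97, 60: 106, 64: 75}
wrist [(array([320., 277.]), 0.76), (array([ 29., 145.]), 0.61), (array([ 27., 145.]), 0.74)]
top [(array([348., 230.]), 0.5), (array([350., 247.]), 0.36)]
scene [(array([334., 253.]), 0.62), (array([382., 198.]), 0.18), (array([381., 200.]), 0.59), (array([334., 255.]), 0.33), (array([384., 203.]), 0.66)]
yaw0 12.1 j7 -0.75 shift [  29.4 -379.2    0.6] turn 77.5
```

```bash
python3 -c "
from h import *
tube(-45,150)"; python3 -m crank '[[60,[-20,-50,-16],25],[60,[-60,-150,-16],60],[60,[-60,-200,-16],77.5],[60,[-60,-200,-16],77.5],[60,[-60,-200,-16],77.5],[60,[-60,-200,-16],77.5]]' 15 | grep pos;  python3 -c "
from h import *
tube(-45,128)"
```

```text
yaw0 12.1 j7 -0.75 shift [  61.4 -235.7  -19.5] turn 77.5
eef_pos: [390.5, -85.8, 146.5]
yaw0 -37.0 j7 -1.97 shift [  55.9 -113.6   18.5] turn 28.4
```

```bash
python3 -m crank '[[60,[56,-114,18],28.4],[60,[56,-114,18],28.4],[60,[56,-114,18],28.4],[60,[56,-114,18],28.4],[60,[56,-114,18],28.4],[60,[56,-114,18],28.4],[60,[56,-114,18],28.4]]' 15 | grep pos; python3 ax.py
```

```text
eef_pos: [505.1, -31.9, 128.9]
t 33.5 tcp [505.1 -31.9 128.9] zax [-0.  0. -1.] F [ 0.8 -1.1 -0.1] w 54.9 g 0.0
-60 {-30: 56, -28: 54, -26: 52, -24: 51, -22: 129, -20: 181, -18: 178, -16: 202, -14: 173, -12: 172, -10: 172, -8: 173, -6: 173, -4: 174, -2: 175, 0: 175, 2: 175, 4: 173, 6: 173, 8: 172, 10: 172, 12: 171, 14: 193, 16: 189, 18: 180, 20: 177, 22: 64, 24: 53, 26: 53, 28: 53, 30: 54}
-30 {-30: 81, -28: 84, -26: 86, -24: 82, -22: 140, -20: 181, -18: 179, -16: 211, -14: 225, -12: 226, -10: 225, -8: 225, -6: 221, -4: 224, -2: 225, 0: 225, 2: 225, 4: 226, 6: 225, 8: 225, 10: 225, 12: 225, 14: 225, 16: 186, 18: 189, 20: 191, 22: 97, 24: 83, 26: 81, 28: 82, 30: 85}
-6 {-30: 79, -28: 76, -26: 81, -24: 57, -22: 55, -20: 74, -18: 74, -16: 74, -14: 74, -12: 75, -10: 75, -8: 74, -6: 76, -4: 76, -2: 75, 0: 76, 2: 76, 4: 77, 6: 76, 8: 76, 10: 76, 12: 76, 14: 76, 16: 78, 18: 78, 20: 60, 22: 62, 24: 74, 26: 83, 28: 83, 30: 84}
8 {-30: 75, -28: 78, -26: 82, -24: 84, -22: 84, -20: 79, -18: 79, -16: 83, -14: 84, -12: 87, -10: 92, -8: 93, -6: 89, -4: 66, -2: 71, 0: 86, 2: 90, 4: 89, 6: 87, 8: 85, 10: 85, 12: 84, 14: 85, 16: 83, 18: 82, 20: 83, 22: 84, 24: 88, 26: 90, 28: 85, 30: 79}
16 {-30: 83, -28: 81, -26: 79, -24: 79, -22: 80, -20: 79, -18: 77, -16: 81, -14: 83, -12: 86, -10: 91, -8: 92, -6: 91, -4: 86, -2: 73, 0: 72, 2: 89, 4: 92, 6: 96, 8: 97, 10: 95, 12: 94, 14: 92, 16: 91, 18: 93, 20: 94, 22: 93, 24: 92, 26: 92, 28: 91, 30: 86}
ax22 {-60: 175, -57: 206, -54: 204, -51: 206, -48: 217, -45: 205, -42: 202, -39: 225, -36: 225, -33: 225, -30: 225, -27: 225, -24: 225, -21: 225, -18: 225, -15: 224, -12: 223, -9: 160, -6: 79, -3: 83, 0: 88, 3: 82, 6: 184, 9: 86, 12: 78, 15: 76, 18: 68, 21: 73, 24: 63, 27: 81, 30: 74, 33: 73, 36: 91, 39: 80, 42: 82}
```

The tube hasn't moved (rim at s≈+4), and cell_2's button is about 50 mm inside. I'll grip the tail again and tip.

```bash
python3 -c "
from h import *
tube(-201,8)"; python3 -m crank '[[62,[-50,2,0],0],[62,[-100,2,0],0],[62,[-150,2,40],0],[62,[-157,2,80],0],[62,[-157,2,110],0],[62,[-157,2,120],0],[62,[-157,2,120],0],[62,[-157,2,120],0],[0,[-157,2,120],0],[0,[-157,2,120],0],[0,[-157,2,120],0],[0,[-157,2,120],0],[0,[-157,2,120],0]]' 8 | grep -E 'pos|width'
```

```text
yaw0 -65.3 j7 -2.43 shift [-1.596e+02 -1.000e-01  1.210e+02] turn 0.1
eef_pos: [439.0, 110.4, 9.6]
grip_width: 42.0
```

```bash
python3 -m crank '[[0,[0,0,-6],0],[0,[1,0,-12],0],[0,[3,0,-18],0],[0,[4,0,-24],0],[0,[6,0,-30],0],[0,[8,0,-36],0],[0,[10,0,-42],0],[0,[12,0,-48],0],[0,[14,0,-54],0],[0,[17,0,-60],0],[0,[20,0,-66],0],[0,[21,0,-69],0],[0,[21,0,-69],0],[0,[21,0,-69],0]]' 8 | grep -E 'pos|wrist'; python3 m.py; sed -i 's/-44,48)/-72,48)/' m.py
```

```text
eef_pos: [447.0, 91.1, 77.7]
wrist_force: [0.2, -0.1, -2.3]
t 36.3 tcp [447.   91.1  77.7] zax [ 0. -0. -1.] F [ 0.2 -0.1 -2.3] w 42.0 g 8.0
top -44:212/6 -40:229/4 -36:240/4 -32:244/4 -28:245/3 -24:245/3 -20:245/3 -16:245/3 -12:244/3 -8:244/3 -4:243/3 0:240/3 4:217/6 8:145/9 12:83/9 16:69/11 20:76/15 24:83/20 28:84/21 32:84/21 36:81/22 40:78/22 44:77/21
```

```bash
python3 -m crank '[[0,[1,0,-2],0],[0,[1,0,-3],0],[0,[1,0,-3],0]]' 8 | grep wrist; python3 m.py
```

```text
wrist_force: [-0.5, 0.1, -3.7]
t 36.6 tcp [447.3  90.3  80.7] zax [-0. -0. -1.] F [-0.5  0.1 -3.7] w 42.1 g 8.0
top -72:151/7 -68:211/5 -64:224/4 -60:224/5 -56:223/5 -52:214/7 -48:201/9 -44:208/7 -40:227/6 -36:238/5 -32:243/4 -28:243/3 -24:243/4 -20:243/4 -16:243/3 -12:243/3 -8:242/3 -4:242/3 0:239/4 4:212/6 8:141/9 12:81/9 16:67/11 20:74/15 24:83/19 28:84/21 32:83/22 36:80/21 40:78/22 44:76/21
```

```bash
python3 -m crank '[[0,[1,0,-2],0],[0,[1,0,-3],0],[0,[1,0,-3],0]]' 8 | grep wrist; python3 m.py
```

```text
wrist_force: [0.3, -0.4, -3.9]
t 37.0 tcp [447.8  89.4  83.8] zax [ 0. -0. -1.] F [ 0.3 -0.4 -3.9] w 42.1 g 8.0
top -72:139/8 -68:202/6 -64:221/4 -60:223/4 -56:223/4 -52:215/5 -48:201/6 -44:205/6 -40:225/5 -36:238/5 -32:243/4 -28:243/3 -24:243/3 -20:243/3 -16:244/3 -12:243/3 -8:242/3 -4:241/3 0:237/4 4:208/7 8:141/10 12:83/9 16:68/11 20:76/16 24:83/20 28:84/21 32:83/21 36:80/21 40:78/22 44:76/22
```

```bash
python3 -m crank '[[0,[1,0,-2],0],[0,[1,0,-2],0],[0,[1,0,-2],0]]' 8 | grep wrist; python3 m.py
```

```text
wrist_force: [-0.4, 0.5, -2.7]
t 37.4 tcp [448.1  88.5  85.7] zax [-0. -0. -1.] F [-0.4  0.5 -2.7] w 42.4 g 8.0
top -72:128/8 -68:196/5 -64:220/5 -60:222/5 -56:222/5 -52:221/5 -48:210/6 -44:196/8 -40:209/8 -36:228/6 -32:238/5 -28:241/4 -24:241/4 -20:241/4 -16:242/4 -12:241/4 -8:240/4 -4:239/4 0:234/5 4:209/8 8:150/10 12:87/9 16:67/10 20:76/15 24:83/20 28:84/21 32:83/21 36:80/22 40:77/22 44:76/22
```

```bash
python3 -m crank '[[0,[0,0,-1],0],[0,[0,0,-1],0],[0,[0,0,-1],0]]' 8 | grep wrist; python3 m.py
```

```text
wrist_force: [0.1, 0.1, -4.0]
t 37.7 tcp [448.2  88.5  86.7] zax [-0. -0. -1.] F [ 0.1  0.1 -4. ] w 41.8 g 8.0
top -72:126/9 -68:194/7 -64:218/5 -60:220/5 -56:221/4 -52:221/5 -48:221/4 -44:222/4 -40:215/5 -36:200/6 -32:202/6 -28:221/5 -24:235/5 -20:241/4 -16:242/5 -12:241/4 -8:240/4 -4:240/4 0:234/5 4:203/8 8:138/10 12:82/9 16:67/10 20:75/15 24:82/20 28:83/21 32:82/22 36:80/22 40:77/22 44:77/21
```

```bash
python3 -m crank '[[0,[0,0,1],0],[0,[0,0,1],0]]' 8 | grep wrist; python3 m.py
```

```text
wrist_force: [-0.4, 2.8, -0.8]
t 38.0 tcp [448.   88.9  85.6] zax [-0.  0. -1.] F [-0.4  2.8 -0.8] w 41.8 g 8.0
top -72:128/8 -68:196/6 -64:220/4 -60:222/4 -56:222/4 -52:223/4 -48:222/5 -44:222/5 -40:222/6 -36:222/6 -32:222/6 -28:220/5 -24:205/6 -20:199/7 -16:217/6 -12:233/4 -8:239/4 -4:239/4 0:234/4 4:203/8 8:136/10 12:80/9 16:66/11 20:74/15 24:83/20 28:84/21 32:83/21 36:80/21 40:78/22 44:76/22
```

```bash
python3 -m crank '[[0,[0,0,0],0],[0,[0,0,0],0]]' 8 | grep wrist; python3 m.py
```

```text
wrist_force: [-1.7, 1.8, -1.4]
t 38.2 tcp [448.1  88.7  85.7] zax [-0. -0. -1.] F [-1.7  1.8 -1.4] w 41.6 g 8.0
top -72:127/10 -68:197/8 -64:221/5 -60:222/5 -56:222/4 -52:222/4 -48:222/5 -44:222/6 -40:222/6 -36:222/5 -32:223/5 -28:223/5 -24:223/5 -20:223/4 -16:223/5 -12:218/5 -8:202/7 -4:204/6 0:216/6 4:199/9 8:145/10 12:87/9 16:67/10 20:75/15 24:83/20 28:84/21 32:83/21 36:81/21 40:77/22 44:76/21
```

```bash
python3 -m crank '[[0,[0,0,0],0],[0,[0,0,0],0]]' 8 | grep wrist; python3 m.py
```

```text
wrist_force: [-0.4, 2.1, -1.1]
t 38.5 tcp [448.2  88.6  85.7] zax [ 0. -0. -1.] F [-0.4  2.1 -1.1] w 41.6 g 8.0
top -72:128/8 -68:192/6 -64:202/6 -60:199/6 -56:214/5 -52:223/5 -48:222/6 -44:222/6 -40:221/6 -36:222/5 -32:222/5 -28:223/4 -24:223/4 -20:223/4 -16:223/5 -12:223/5 -8:223/5 -4:224/5 0:223/5 4:214/5 8:162/7 12:91/8 16:67/10 20:75/15 24:82/20 28:84/20 32:82/21 36:80/21 40:77/22 44:76/22
```

```bash
python3 -m crank '[[0,[0,0,0],0],[0,[-6,0,14],0],[0,[-11,0,30],0],[0,[-17,0,48],0],[0,[-22,0,62],0],[0,[-22,0,70],0],[0,[-22,0,75],0],[0,[-22,0,78],0],[0,[-22,0,78],0],[0,[-22,0,78],0]]' 8 | grep -E 'wrist|pos'; python3 m.py; python3 -m crank '[[70,[0,0,0],0],[70,[0,0,0],0],[70,[0,0,0],0],[70,[0,0,-40],0],[70,[0,0,-80],0],[70,[30,0,-120],0],[70,[80,0,-120],0],[70,[120,0,-120],0],[70,[153,0,-120],0],[70,[153,0,-120],0],[70,[153,0,-120],0]]' 30 | grep pos; python3 ax.py
```

```text
eef_pos: [439.3, 107.9, 7.9]
wrist_force: [-0.1, -0.9, -2.7]
t 39.5 tcp [439.3 107.9   7.9] zax [ 0.001 -0.    -1.   ] F [-0.1 -0.9 -2.7] w 42.0 g 8.0
top -72:233/1 -68:231/1 -64:220/2 -60:212/2 -56:224/1 -52:236/1 -48:238/1 -44:235/1 -40:234/1 -36:233/1 -32:234/1 -28:233/1 -24:233/1 -20:234/1 -16:233/1 -12:229/1 -8:192/2 -4:124/5 0:102/7 4:137/7 8:166/7 12:140/7 16:153/7 20:204/6 24:214/9 28:151/14 32:92/20 36:80/21 40:77/22 44:75/22
eef_pos: [502.8, -31.1, 127.6]
t 40.6 tcp [502.8 -31.1 127.6] zax [-0. -0. -1.] F [0.2 0.2 0.3] w 64.4 g 0.0
-60 {-30: 55, -28: 54, -26: 51, -24: 51, -22: 165, -20: 179, -18: 179, -16: 201, -14: 180, -12: 172, -10: 171, -8: 172, -6: 172, -4: 174, -2: 174, 0: 174, 2: 172, 4: 172, 6: 172, 8: 171, 10: 173, 12: 182, 14: 213, 16: 176, 18: 180, 20: 161, 22: 52, 24: 53, 26: 53, 28: 53, 30: 54}
-30 {-30: 79, -28: 83, -26: 86, -24: 69, -22: 161, -20: 180, -18: 178, -16: 210, -14: 194, -12: 198, -10: 199, -8: 201, -6: 203, -4: 204, -2: 205, 0: 205, 2: 204, 4: 203, 6: 202, 8: 200, 10: 198, 12: 194, 14: 214, 16: 176, 18: 191, 20: 176, 22: 84, 24: 82, 26: 81, 28: 82
[... 435 characters left out ...]
: 176, 8: 171, 10: 162, 12: 149, 14: 117, 16: 83, 18: 81, 20: 83, 22: 84, 24: 87, 26: 89, 28: 83, 30: 78}
16 {-30: 82, -28: 80, -26: 79, -24: 77, -22: 79, -20: 77, -18: 73, -16: 90, -14: 136, -12: 150, -10: 161, -8: 171, -6: 179, -4: 187, -2: 194, 0: 196, 2: 188, 4: 180, 6: 172, 8: 159, 10: 149, 12: 136, 14: 98, 16: 88, 18: 92, 20: 92, 22: 91, 24: 91, 26: 91, 28: 90, 30: 85}
ax22 {-60: 174, -57: 193, -54: 205, -51: 197, -48: 208, -45: 202, -42: 205, -39: 205, -36: 205, -33: 205, -30: 205, -27: 205, -24: 205, -21: 206, -18: 205, -15: 205, -12: 206, -9: 187, -6: 79, -3: 83, 0: 88, 3: 77, 6: 202, 9: 201, 12: 85, 15: 87, 18: 203, 21: 187, 24: 236, 27: 165, 30: 80, 33: 71, 36: 82, 39: 88, 42: 87}
```

Cell_2's button is about 24 mm past the rim. I'll grasp it the same way as the first.

```bash
python3 -c "
from h import *
tube(15.5,5.5,-.7)"
```

```text
yaw0 -65.3 j7 -2.40 shift [ 59.8  -1.3 121.9] turn 0.1
```

```bash
python3 -m crank '[[60,[30,-1,60],0],[60,[60,-1,80],0],[60,[60,-1,110],0],[60,[60,-1,122],0],[60,[60,-1,122],0],[0,[60,-1,122],0],[0,[60,-1,122],0],[0,[60,-1,122],0],[0,[60,-1,122],0],[0,[64,-1,122],0],[0,[68,-1,122],0],[0,[68,-1,122],0],[60,[68,-1,122],0],[60,[68,-1,122],0],[60,[64,-1,122],0],[60,[60,-1,122],0],[60,[60,-1,122],0],[60,[60,-1,122],0]]' 15 | grep -E 'pos|width'
python3 -m crank '[[0,[0,0,0],0],[0,[0,0,0],0],[0,[0,0,0],0],[0,[0,0,0],0],[0,[0,0,0],0],[0,[0,0,0],0],[0,[12,0,0],0],[0,[26,0,0],0],[0,[42,0,0],0],[0,[58,0,0],0],[0,[64,0,-10],0],[0,[64,0,-50],0],[0,[64,0,-95],0],[0,[64,0,-115],0],[0,[64,0,-115],0],[0,[64,0,-115],0]]' 40
cat > btn.py <<'E'
from h import *
s=snap('wrist','w_b'); g=s['frame'].astype(int).min(2)
print('btn row',[(c,int(g[276:279,c].mean())) for c in range(298,344,3)]); print('btn col',[(r,int(g[r,316:325].mean())) for r in range(256,302,2)])
E
python3 btn.py; python3 -c "
from h import *
ch(29,2.2,95)"
```

```text
eef_pos: [528.8, -84.3, 5.7]
grip_width: 55.1
t: 44.1
eef_pos: [555.7, -142.7, 121.0]
orientation: [[0.418, -0.908, 0.0], [-0.908, -0.418, 0.0], [0.0, -0.0, -1.0]]
wrist_force: [-1.5, 0.2, -1.7]
grip_width: 31.4
gripper_force: 39.9
btn row [(298, 56), (301, 56), (304, 82), (307, 115), (310, 105), (313, 107), (316, 122), (319, 118), (322, 102), (325, 107), (328, 121), (331, 108), (334, 95), (337, 59), (340, 55), (343, 57)]
btn col [(256, 59), (258, 58), (260, 58), (262, 58), (264, 57), (266, 56), (268, 56), (270, 57), (272, 56), (274, 98), (276, 111), (278, 112), (280, 109), (282, 102), (284, 107), (286, 166), (288, 171), (290, 170), (292, 167), (294, 166), (296, 155), (298, 123), (300, 127)]
yaw0 -65.3 j7 -2.18 shift [158.1 127.5  25.1] turn -77.4
```

```bash
python3 -m crank '[[0,[50,45,5],-40],[0,[100,80,5],-77.4],[0,[158,127,10],-77.4],[0,[158,127,10],-77.4],[0,[158,127,10],-77.4],[0,[158,127,25],-77.4],[0,[158,127,25],-77.4],[0,[158,127,25],-77.4],[0,[158,127,25],-77.4],[0,[158,127,25],-77.4],[0,[158,127,25],-77.4],[0,[158,127,25],-77.4],[0,[158,127,25],-77.4],[0,[158,127,25],-77.4]]' 40 | grep pos
python3 -c "
from rel import *
loc(); auto(btn=(320,279.3)); ch(30.2,2.2,59)"
```

```text
eef_pos: [506.5, -339.2, 95.7]
charger local TCP 30.1 2.2 z 95.7 yaw 12.06
t 45.5 tcp [ 506.5 -339.2   95.7] zax [-0. -0. -1.] F [ 0.  -0.2 -0.7] w 31.6 g 39.9
button local 48.7 1.4
green [193.4 225. ] [ 20   7 137] local 56.9 69.9
green [319.1 224.6] [ 20   7 123] local 57.0 1.8
green [445.8 224.7] [ 20   7 122] local 57.0 -66.9
yellow [196.7 236.9] [27  4 53] local 49.8 69.3
yellow [320.3 237.5] [28  4 83] local 49.4 1.1
yellow [441.6 237.4] [29  5 76] local 49.4 -65.8
btn row [(298, 50), (301, 48), (304, 84), (307, 116), (310, 121), (313, 121), (316, 121), (319, 122), (322, 122), (325, 122), (328, 122), (331, 119), (334, 106), (337, 55), (340, 42), (343, 51)]
btn col [(262, 59), (264, 59), (266, 58), (268, 59), (270, 57), (272, 57), (274, 104), (276, 120), (278, 123), (280, 125), (282, 122), (284, 128), (286, 192), (288, 197), (290, 195), (292, 193), (294, 192)]
yaw0 12.1 j7 -0.71 shift [ 0.1 -0.1 36.8] turn -0.0
```

```bash
python3 -m crank '[[0,[0.3,-0.3,15],0],[0,[0.3,-0.3,30],0],[0,[0.3,-0.3,40],0],[0,[0.3,-0.3,48],0],[0,[0.3,-0.3,55],0],[0,[0.3,-0.3,55],0]]' 40 | grep -E 'wrist|pos'
python3 -c "
from rel import *
auto(btn=(320,279.3))" | head -5
python3 -m crank '[[0,[0,0,3],0],[0,[0,0,6],0],[0,[0,0,6],0]]' 40 | grep -E 'wrist|pos'
```

```text
eef_pos: [506.6, -338.8, 39.9]
wrist_force: [1.6, 1.0, -1.4]
t 46.2 tcp [ 506.6 -338.8   39.9] zax [-0.001  0.    -1.   ] F [ 1.6  1.  -1.4] w 31.5 g 40.0
button local 49.2 1.8
green [150.3 254. ] [ 27   9 236] local 56.8 70.2
green [320.6 254. ] [ 26   9 231] local 56.9 1.6
green [490.5 254. ] [ 26   9 232] local 56.9 -67.0
eef_pos: [506.7, -339.1, 34.7]
wrist_force: [1.2, -0.6, -1.5]
```

```bash
python3 -m crank '[[0,[0,0,3],0],[0,[0,0,6],0],[0,[0,0,9],0],[0,[0,0,11],0],[0,[0,0,11],0],[0,[0,0,12],0],[0,[0,0,12],0]]' 40 | grep -E 'wrist|pos'
python3 -m crank '[[0,[1,0,0.5],0],[0,[1,0,1],0],[0,[1,0,1],0]]' 40 | grep -E 'wrist|pos'
python3 -m crank '[[0,[1,0,0.5],0],[0,[1,0,0.5],0]]' 40 | grep -E 'wrist|pos'
```

```text
eef_pos: [506.6, -339.0, 22.7]
wrist_force: [1.7, 0.6, 0.3]
eef_pos: [507.4, -338.9, 21.8]
wrist_force: [1.7, -0.2, -1.0]
eef_pos: [507.5, -338.9, 21.7]
wrist_force: [-3.3, 1.5, 8.1]
```

```bash
python3 -m crank '[[0,[0.5,0,0.7],0],[0,[0.5,0,0.7],0]]' 40 | grep -E 'wrist|pos'; python3 -m crank '[[50,[-1,0,-1],0],[50,[-1,0,-1],0],[50,[-1,0,-1],0],[50,[-1,0,-15],0],[50,[-1,0,-50],0],[60,[-1,0,-90],0],[60,[-1,0,-125],0],[60,[-1,0,-125],0],[60,[-60,-80,-125],25],[60,[-60,-150,-125],60],[60,[-60,-200,-125],77.5],[60,[-60,-230,-125],77.5],[60,[-60,-230,-125],77.5],[60,[-60,-230,-125],77.5],[60,[-60,-230,-125],77.5],[60,[-60,-230,-125],77.5],[60,[-60,-230,-125],77.5],[60,[-60,-230,-125],77.5]]' 15 | grep -E 'pos'
python3 -c "
from h import *
tube(-45,128)"
```

```text
eef_pos: [507.6, -338.9, 21.7]
wrist_force: [-6.5, 2.1, 15.9]
eef_pos: [402.1, -126.0, 145.8]
yaw0 -65.7 j7 -2.36 shift [ -47.  -132.5   17.8] turn -0.3
```

```bash
python3 -m crank '[[60,[-47,-132,18],0],[60,[-47,-132,18],0],[60,[-47,-132,18],0],[60,[-47,-132,18],0],[60,[-47,-132,18],0],[60,[-47,-132,18],0]]' 15 | grep pos; python3 ax.py | grep -E '^-60|^-6 |ax22'; python3 -c "
from h import *
tube(-201,8)"
```

```text
eef_pos: [501.7, -29.4, 127.6]
-60 {-30: 57, -28: 55, -26: 52, -24: 50, -22: 177, -20: 180, -18: 179, -16: 203, -14: 181, -12: 173, -10: 173, -8: 173, -6: 173, -4: 174, -2: 175, 0: 175, 2: 174, 4: 173, 6: 173, 8: 172, 10: 173, 12: 183, 14: 216, 16: 177, 18: 182, 20: 161, 22: 52, 24: 53, 26: 54, 28: 52, 30: 54}
-6 {-30: 79, -28: 77, -26: 73, -24: 58, -22: 53, -20: 73, -18: 73, -16: 74, -14: 73, -12: 73, -10: 73, -8: 73, -6: 74, -4: 74, -2: 75, 0: 75, 2: 75, 4: 75, 6: 75, 8: 76, 10: 76, 12: 75, 14: 76, 16: 76, 18: 77, 20: 51, 22: 60, 24: 83, 26: 84, 28: 86, 30: 85}
ax22 {-60: 175, -57: 194, -54: 206, -51: 196, -48: 210, -45: 217, -42: 194, -39: 225, -36: 225, -33: 226, -30: 226, -27: 225, -24: 225, -21: 225, -18: 224, -15: 224, -12: 224, -9: 208, -6: 79, -3: 84, 0: 89, 3: 82, 6: 186, 9: 87, 12: 80, 15: 77, 18: 72, 21: 66, 24: 56, 27: 73, 30: 60, 33: 92, 36: 84, 39: 93, 42: 80}
yaw0 -65.5 j7 -2.53 shift [-156.1   -1.8  119.7] turn -0.1
```

```bash
python3 -m crank '[[62,[-50,-1,0],0],[62,[-100,-1,0],0],[62,[-150,-1,40],0],[62,[-156,-1,80],0],[62,[-156,-1,110],0],[62,[-156,-1,120],0],[62,[-156,-1,120],0],[62,[-156,-1,120],0],[0,[-156,-1,120],0],[0,[-156,-1,120],0],[0,[-156,-1,120],0],[0,[-156,-1,120],0],[0,[-156,-1,120],0]]' 8 | grep -E 'pos|width'
python3 -m crank '[[0,[0,0,-6],0],[0,[1,0,-12],0],[0,[3,0,-18],0],[0,[4,0,-24],0],[0,[6,0,-30],0],[0,[8,0,-36],0],[0,[10,0,-42],0],[0,[12,0,-48],0],[0,[14,0,-54],0],[0,[17,0,-60],0],[0,[20,0,-66],0],[0,[22,0,-71],0],[0,[22,0,-71],0],[0,[22,0,-71],0]]' 8 | grep -E 'pos|wrist'; python3 m.py
```

```text
eef_pos: [438.5, 113.4, 8.3]
grip_width: 41.9
eef_pos: [447.8, 93.6, 78.6]
wrist_force: [0.4, -0.4, -1.2]
t 53.1 tcp [447.8  93.6  78.6] zax [ 0. -0. -1.] F [ 0.4 -0.4 -1.2] w 42.1 g 8.0
top -72:143/8 -68:204/6 -64:222/4 -60:223/4 -56:224/4 -52:220/4 -48:205/6 -44:202/6 -40:221/5 -36:236/5 -32:243/4 -28:245/3 -24:245/3 -20:244/3 -16:244/3 -12:243/4 -8:242/4 -4:242/4 0:240/4 4:224/5 8:162/8 12:91/9 16:70/9 20:77/13 24:82/19 28:84/21 32:83/21 36:81/22 40:78/22 44:77/21
```

```bash
python3 -m crank '[[0,[1,0,-2],0],[0,[1,0,-3],0],[0,[1,0,-3],0]]' 8 | grep wrist; python3 m.py
```

```text
wrist_force: [0.2, 0.0, -2.9]
t 53.5 tcp [448.   92.8  81.4] zax [-0. -0. -1.] F [ 0.2  0.  -2.9] w 42.1 g 8.0
top -72:129/8 -68:195/6 -64:219/5 -60:221/4 -56:222/4 -52:218/5 -48:204/6 -44:200/7 -40:219/5 -36:234/5 -32:241/4 -28:243/4 -24:243/3 -20:243/4 -16:243/3 -12:243/4 -8:242/3 -4:242/3 0:239/4 4:217/7 8:155/9 12:90/9 16:68/10 20:73/14 24:81/19 28:84/21 32:83/21 36:81/21 40:78/21 44:76/21
```

```bash
python3 -m crank '[[0,[1,0,-2],0],[0,[1,0,-2],0]]' 8 | grep wrist; python3 m.py
```

```text
wrist_force: [-1.1, -1.1, -1.9]
t 53.7 tcp [448.4  91.9  83.6] zax [-0. -0. -1.] F [-1.1 -1.1 -1.9] w 42.1 g 8.0
top -72:118/8 -68:185/7 -64:217/5 -60:221/4 -56:222/4 -52:220/4 -48:206/6 -44:198/6 -40:215/5 -36:232/4 -32:241/4 -28:243/4 -24:243/4 -20:243/3 -16:244/3 -12:243/3 -8:242/3 -4:242/3 0:239/3 4:218/6 8:159/10 12:94/10 16:68/9 20:73/13 24:82/19 28:84/20 32:84/21 36:81/22 40:78/22 44:76/21
```

```bash
python3 -m crank '[[0,[1,0,-2],0],[0,[1,0,-2],0],[0,[1,0,-2],0]]' 8 | grep wrist; python3 m.py
```

```text
wrist_force: [-0.5, -0.3, -2.3]
t 54.0 tcp [448.9  91.   85.5] zax [ 0. -0. -1.] F [-0.5 -0.3 -2.3] w 41.9 g 8.0
top -72:107/9 -68:178/7 -64:215/5 -60:219/5 -56:219/6 -52:219/6 -48:215/6 -44:201/6 -40:201/6 -36:219/5 -32:234/5 -28:241/4 -24:241/4 -20:241/4 -16:242/4 -12:241/5 -8:241/4 -4:240/4 0:237/4 4:218/7 8:168/10 12:102/9 16:68/10 20:72/14 24:81/19 28:84/21 32:83/22 36:81/22 40:79/22 44:77/21
```

```bash
python3 -m crank '[[0,[0,0,-1],0],[0,[0,0,-1],0]]' 8 | grep wrist; python3 m.py
```

```text
wrist_force: [0.3, -0.9, -3.5]
t 54.3 tcp [448.9  91.   86.5] zax [ 0. -0. -1.] F [ 0.3 -0.9 -3.5] w 42.0 g 8.0
top -72:107/8 -68:176/6 -64:213/5 -60:218/5 -56:219/5 -52:220/5 -48:220/5 -44:220/5 -40:212/6 -36:197/7 -32:205/6 -28:226/5 -24:237/4 -20:241/4 -16:241/4 -12:241/4 -8:240/4 -4:240/4 0:236/4 4:214/7 8:156/10 12:93/9 16:67/10 20:72/14 24:81/19 28:85/21 32:84/21 36:81/21 40:78/22 44:77/22
```

```bash
python3 -m crank '[[0,[0,0,1],0],[0,[0,0,1],0]]' 8 | grep wrist; python3 m.py
```

```text
wrist_force: [-1.1, 2.2, -0.5]
t 54.5 tcp [448.8  91.4  85.4] zax [-0.  0. -1.] F [-1.1  2.2 -0.5] w 42.4 g 8.0
top -72:111/9 -68:180/6 -64:215/5 -60:219/5 -56:220/6 -52:219/6 -48:220/6 -44:221/5 -40:221/4 -36:221/4 -32:221/4 -28:216/5 -24:200/6 -20:202/6 -16:222/5 -12:236/4 -8:240/4 -4:240/4 0:237/4 4:215/7 8:155/10 12:90/9 16:66/10 20:72/14 24:82/19 28:84/20 32:83/21 36:81/21 40:77/22 44:76/22
```

```bash
python3 -m crank '[[0,[0,0,0],0],[0,[0,0,0],0]]' 8 | grep wrist; python3 m.py
```

```text
wrist_force: [-0.6, 2.0, -1.0]
t 54.8 tcp [448.9  91.2  85.5] zax [ 0. -0. -1.] F [-0.6  2.  -1. ] w 41.8 g 8.0
top -72:108/10 -68:179/8 -64:216/6 -60:218/6 -56:218/7 -52:219/6 -48:219/5 -44:220/5 -40:220/5 -36:221/5 -32:222/4 -28:222/4 -24:222/4 -20:222/4 -16:222/4 -12:218/5 -8:203/6 -4:202/6 0:217/5 4:208/8 8:160/10 12:97/9 16:67/9 20:72/14 24:81/19 28:84/21 32:82/21 36:80/21 40:77/22 44:76/22
```

```bash
python3 -m crank '[[0,[0,0,0],0],[0,[0,0,0],0],[0,[0,0,0],0],[0,[-6,0,14],0],[0,[-11,0,30],0],[0,[-17,0,48],0],[0,[-22,0,62],0],[0,[-22,0,70],0],[0,[-22,0,75],0],[0,[-22,0,78],0],[0,[-22,0,78],0],[0,[-22,0,78],0]]' 8 | grep -E 'wrist|pos'; python3 m.py; python3 -m crank '[[70,[0,0,0],0],[70,[0,0,0],0],[70,[0,0,0],0],[70,[0,0,-40],0],[70,[0,0,-80],0],[70,[30,0,-120],0],[70,[80,0,-120],0],[70,[120,0,-120],0],[70,[156,0,-120],0],[70,[156,0,-120],0],[70,[156,0,-120],0],[70,[156,0,-120],0]]' 30 | grep pos; python3 ax.py| grep -E '^-60|^-6 |^16|ax22';python3 -c "
from h import *
tube(15.5,5.5,-.7)"
```

```text
eef_pos: [440.0, 110.6, 7.7]
wrist_force: [0.2, -1.1, -2.6]
t 56.0 tcp [440.  110.6   7.7] zax [ 0. -0. -1.] F [ 0.2 -1.1 -2.6] w 42.0 g 8.0
top -72:248/1 -68:248/1 -64:248/1 -60:248/1 -56:248/1 -52:247/1 -48:244/1 -44:237/1 -40:233/1 -36:233/1 -32:233/1 -28:233/1 -24:233/1 -20:233/1 -16:233/1 -12:232/1 -8:207/2 -4:143/4 0:104/7 4:125/7 8:160/7 12:143/6 16:147/6 20:194/6 24:213/8 28:167/13 32:100/19 36:81/21 40:78/21 44:76/21
eef_pos: [504.2, -29.7, 127.2]
-60 {-30: 55, -28: 54, -26: 51, -24: 50, -22: 61, -20: 178, -18: 176, -16: 185, -14: 222, -12: 222, -10: 221, -8: 221, -6: 222, -4: 222, -2: 222, 0: 222, 2: 223, 4: 223, 6: 223, 8: 222, 10: 221, 12: 221, 14: 222, 16: 204, 18: 174, 20: 179, 22: 115, 24: 52, 26: 52, 28: 52, 30: 53}
-6 {-30: 78, -28: 74, -26: 78, -24: 71, -22: 46, -20: 143, -18: 148, -16: 146, -14: 167, -12: 161, -10: 163, -8: 165, -6: 166, -4: 167, -2: 168, 0: 170, 2: 169, 4: 168, 6: 165, 8: 163, 10: 162, 12: 159, 14: 159, 16: 154, 18: 148, 20: 160, 22: 93, 24: 78, 26: 82, 28: 82, 30: 84}
16 {-30: 81, -28: 80, -26: 78, -24: 77, -22: 78, -20: 77, -18: 76, -16: 54, -14: 74, -12: 100, -10: 114, -8: 122, -6: 129, -4: 136, -2: 148, 0: 157, 2: 151, 4: 141, 6: 131, 8: 124, 10: 113, 12: 100, 14: 75, 16: 64, 18: 91, 20: 92, 22: 91, 24: 91, 26: 90, 28: 89, 30: 85}
ax22 {-60: 222, -57: 223, -54: 223, -51: 223, -48: 223, -45: 206, -42: 204, -39: 204, -36: 204, -33: 204, -30: 204, -27: 205, -24: 204, -21: 204, -18: 204, -15: 205, -12: 205, -9: 205, -6: 75, -3: 81, 0: 84, 3: 90, 6: 176, 9: 202, 12: 87, 15: 89, 18: 204, 21: 204, 24: 232, 27: 236, 30: 71, 33: 95, 36: 80, 39: 82, 42: 59}
yaw0 -65.3 j7 -2.41 shift [ 59.6   0.5 121.7] turn 0.1
```

```bash
python3 -m crank '[[60,[30,0,60],0],[60,[61,0,80],0],[60,[61,0,110],0],[60,[61,0,122],0],[60,[61,0,122],0],[0,[61,0,122],0],[0,[61,0,122],0],[0,[61,0,122],0],[0,[61,0,122],0],[0,[65,0,122],0],[0,[68,0,122],0],[0,[68,0,122],0],[60,[68,0,122],0],[60,[68,0,122],0],[60,[64,0,122],0],[60,[61,0,122],0],[60,[61,0,122],0],[60,[61,0,122],0]]' 15 | grep -E 'pos|width'
python3 -m crank '[[0,[0,0,0],0],[0,[0,0,0],0],[0,[0,0,0],0],[0,[0,0,0],0],[0,[0,0,0],0],[0,[0,0,0],0],[0,[12,0,0],0],[0,[26,0,0],0],[0,[42,0,0],0],[0,[58,0,0],0],[0,[64,0,-10],0],[0,[64,0,-50],0],[0,[64,0,-95],0],[0,[64,0,-115],0],[0,[64,0,-115],0],[0,[64,0,-115],0]]' 40
python3 btn.py; python3 -c "
from h import *
ch(30,-65.8,115)"
```

```text
eef_pos: [530.0, -86.0, 5.5]
grip_width: 55.2
t: 60.75
eef_pos: [556.8, -144.4, 120.8]
orientation: [[0.417, -0.909, 0.001], [-0.909, -0.417, 0.0], [0.0, -0.0, -1.0]]
wrist_force: [-0.2, -0.5, -0.9]
grip_width: 32.0
gripper_force: 40.0
btn row [(298, 55), (301, 56), (304, 58), (307, 59), (310, 57), (313, 54), (316, 47), (319, 58), (322, 53), (325, 55), (328, 55), (331, 57), (334, 56), (337, 55), (340, 55), (343, 58)]
btn col [(256, 60), (258, 59), (260, 58), (262, 56), (264, 53), (266, 56), (268, 57), (270, 56), (272, 55), (274, 53), (276, 54), (278, 54), (280, 57), (282, 102), (284, 102), (286, 105), (288, 104), (290, 103), (292, 113), (294, 172), (296, 171), (298, 169), (300, 179)]
yaw0 -65.4 j7 -2.18 shift [222.9 141.3   4.9] turn -77.5
```

```bash
python3 -m crank '[[0,[50,35,3],-40],[0,[100,65,3],-77.5],[0,[150,95,3],-77.5],[0,[200,125,3],-77.5],[0,[224,138,3],-77.5],[0,[224,138,3],-77.5],[0,[224,138,3],-77.5],[0,[224,138,25],-77.5],[0,[224,138,25],-77.5],[0,[224,138,25],-77.5],[0,[224,138,25],-77.5],[0,[224,138,25],-77.5],[0,[224,138,25],-77.5],[0,[224,138,25],-77.5]]' 40 | grep pos
python3 -c "
from rel import *
loc(); auto(btn=(320,287.3))"
```

```text
eef_pos: [524.8, -405.5, 95.8]
charger local TCP 34.2 -66.5 z 95.8 yaw 12.07
t 62.2 tcp [ 524.8 -405.5   95.8] zax [ 0.    -0.001 -1.   ] F [ 0.4  0.2 -1.3] w 31.5 g 40.0
button local 49.5 -67.3
green [192.8 232.4] [ 20   7 119] local 56.8 2.0
green [318.1 232. ] [ 19   7 131] local 57.0 -66.3
green [ 67.  232.5] [ 21   6 116] local 56.8 70.4
yellow [ 68.1 244.5] [29  5 54] local 49.6 72.3
yellow [194.8 243.9] [28  4 72] local 49.8 2.1
yellow [318.5 244.6] [ 27   5 103] local 49.4 -66.5
btn row [(298, 43), (301, 49), (304, 38), (307, 54), (310, 54), (313, 54), (316, 54), (319, 54), (322, 54), (325, 54), (328, 54), (331, 54), (334, 40), (337, 47), (340, 50), (343, 56)]
btn col [(262, 56), (264, 55), (266, 56), (268, 55), (270, 55), (272, 55), (274, 54), (276, 54), (278, 53), (280, 62), (282, 116), (284, 116), (286, 120), (288, 118), (290, 118), (292, 130), (294, 192)]
```

```bash
python3 -m crank '[[0,[-0.4,-0.9,15],0],[0,[-0.4,-0.9,30],0],[0,[-0.4,-0.9,40],0],[0,[-0.4,-0.9,48],0],[0,[-0.4,-0.9,55],0],[0,[-0.4,-0.9,55],0]]' 40 | grep -E 'wrist|pos'
python3 -c "
from rel import *
auto(btn=(320,287.3))" | head -5
python3 -m crank '[[0,[0,0,3],0],[0,[0,0,6],0],[0,[0,0,6],0]]' 40 | grep -E 'wrist|pos'
```

```text
eef_pos: [524.0, -404.3, 39.4]
wrist_force: [1.9, 0.7, -2.2]
t 62.9 tcp [ 524.  -404.3   39.4] zax [-0.001  0.001 -1.   ] F [ 1.9  0.7 -2.2] w 31.8 g 40.0
button local 49.1 -66.0
green [151.4 262. ] [ 27   9 232] local 56.8 2.2
green [320.7 262. ] [ 26   9 230] local 56.9 -66.3
yellow [153.9 277.7] [ 36   5 138] local 49.4 2.8
eef_pos: [524.1, -404.9, 34.5]
wrist_force: [2.3, -0.7, -1.3]
```

```bash
python3 -m crank '[[0,[0,0,3],0],[0,[0,0,6],0],[0,[0,0,9],0],[0,[0,0,11],0],[0,[0,0,11],0],[0,[0,0,12.5],0],[0,[0,0,12.5],0]]' 40 | grep -E 'wrist|pos'
python3 -m crank '[[0,[1,0,0.5],0],[0,[1,0,0.5],0],[0,[1,0,0.5],0]]' 40 | grep -E 'wrist|pos'
python3 -m crank '[[0,[0.5,0,0.5],0],[0,[0.5,0,0.5],0]]' 40 | grep -E 'wrist|pos'
```

```text
eef_pos: [524.0, -404.8, 22.0]
wrist_force: [1.8, 1.0, -0.1]
eef_pos: [524.7, -404.6, 21.6]
wrist_force: [0.7, 0.3, 1.1]
eef_pos: [524.7, -404.7, 21.5]
wrist_force: [-3.0, 1.2, 6.2]
```

```bash
python3 -m crank '[[0,[0.5,0,0.8],0],[0,[0.5,0,0.8],0]]' 40 | grep -E 'wrist|pos'; python3 -m crank '[[50,[-1,0,-1],0],[50,[-1,0,-1],0],[50,[-1,0,-1],0],[50,[-1,0,-15],0],[50,[-1,0,-50],0],[60,[-1,0,-90],0],[60,[-30,-70,-150],0],[60,[-70,-70,-160],0],[60,[-100,-70,-160],0],[60,[-100,-70,-160],0],[60,[-100,-70,-160],0]]' 15 | grep -E 'pos'
python3 - <<'E'
from h import *
s=snap('wrist','w20'); loc(); import pickle; pickle.dump(s,open('w20.pkl','wb'))
print([(np.round(d['xy']),round(d['p'],2),ray(s,d['xy'],29)[:2].round(1)) for d in nets.boxes_of('wrist','start_top')[:3]])
print([(np.round(d['xy']),round(d['p'],2)) for d in nets.boxes_of('wrist','cell_1')[:4]])
a=s['frame'][40:300,150:500,::-1]; cv2.imwrite('pics/c20.png',cv2.resize(a,None,fx=2.2,fy=2.2,interpolation=2))
E
```

```text
eef_pos: [524.8, -404.7, 21.5]
wrist_force: [-6.2, 3.7, 14.8]
eef_pos: [413.1, -357.4, 181.9]
charger local TCP -63.9 4.1 z 181.2 yaw 12.10
[(array([284., 232.]), 0.84, array([ 406.3, -329.3])), (array([228., 133.]), 0.18, array([ 474.4, -273.1]))]
[(array([323., 131.]), 0.74), (array([413., 130.]), 0.63), (array([234., 135.]), 0.58)]
```

View pics/c20.png

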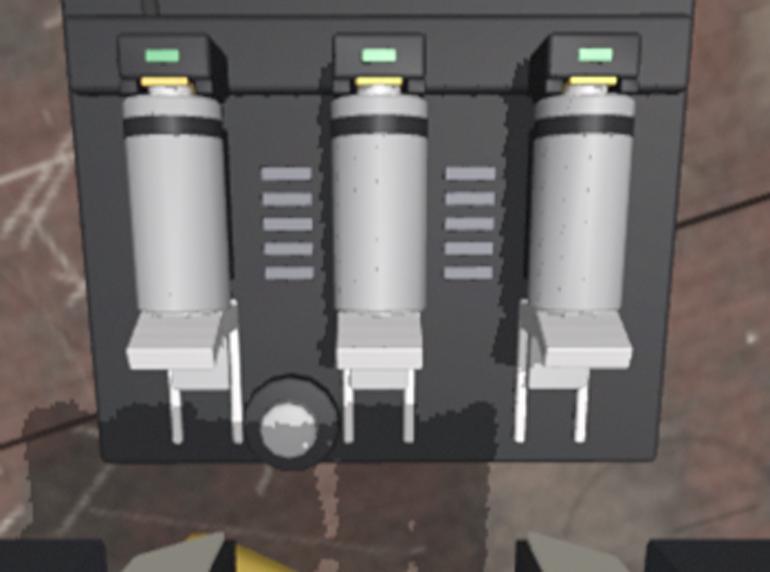

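All three cells are home, with their buttons between the ribs and their tails on the spring contacts. The start button shows at crop (290,430).

```bash
python3 - <<'E'
from h import *
import pickle; s=pickle.load(open('w20.pkl','rb'))
p=ray(s,(290/2.2+150,430/2.2+40),29)[:2]; print(p,(p-O)@ex,(p-O)@ey)
g=ray(s,(378/2.2+150,55/2.2+40),48)[:2]; print('green2',(g-O)@ex,(g-O)@ey)
q=O+(p-O)@ex*ex+((p-O)@ey+.7)*ey
plan([*q,40],12.1)
E
```

```text
[ 403.0923772  -328.47096805] -68.74632847250315 34.30020518109157
green2 57.188703134337786 1.4428657511898373
yaw0 12.2 j7 -0.63 shift [ -5.4 -30.8 140.2] turn 0.1
```

```bash
python3 -m crank '[[0,[-5,-31,40],0],[0,[-5,-31,80],0],[0,[-5,-31,115],0],[0,[-5,-31,135],0],[0,[-5,-31,140],0],[0,[-5,-31,140],0],[0,[-5,-31,140],0]]' 20 | grep -E 'pos|wrist|width'
python3 -m crank '[[0,[0,0,4],0],[0,[0,0,8],0],[0,[0,0,10],0],[0,[0,0,10],0]]' 20 | grep -E 'pos|wrist'
python3 -m crank '[[0,[0,0,2],0],[0,[0,0,4],0],[0,[0,0,4],0]]' 20 | grep -E 'pos|wrist'
```

```text
eef_pos: [403.1, -328.1, 41.0]
wrist_force: [-0.3, -0.3, 0.2]
grip_width: 4.1
eef_pos: [402.1, -327.6, 30.2]
wrist_force: [-0.4, -0.8, -0.1]
eef_pos: [402.3, -327.8, 26.3]
wrist_force: [-0.6, 1.1, 2.7]
```

```bash
python3 -m crank '[[0,[0,0,1],0],[0,[0,0,2],0],[0,[0,0,2],0],[0,[0,0,3],0],[0,[0,0,3],0],[0,[0,0,3],0]]' 20 | grep -E 'pos|wrist'
python3 -m crank '[[0,[0,0,0.7],0],[0,[0,0,0.7],0]]' 20 | grep -E 'pos|wrist'
```

```text
eef_pos: [402.3, -327.8, 24.1]
wrist_force: [-3.1, 2.9, 16.5]
eef_pos: [402.3, -327.8, 23.9]
wrist_force: [-4.7, 4.1, 24.1]
```

The button is bottomed at 5 mm with 24 N. I'll retreat and check the tube and the bay area before handing in.

```bash
python3 -m crank '[[0,[0,0,-10],0],[0,[0,0,-50],0],[0,[0,0,-100],0],[0,[0,0,-150],0],[0,[0,0,-180],0],[30,[-40,0,-190],0],[30,[-40,0,-190],0],[30,[-40,0,-190],0]]' 20 | grep -E 'pos|wrist|t:'
python3 - <<'E'
from h import *
t=snap('top','t30'); s=snap('scene','s30')
a=cv2.resize(t['frame'][150:350,140:500,::-1],(400,222)); b=cv2.resize(s['frame'][160:380,220:480,::-1],(400,338))
c=cv2.resize(t['frame'][190:265,150:285,::-1],(396,220),interpolation=2); d=cv2.resize(s['frame'][230:340,260:380,::-1],(396,340),interpolation=2)
cv2.imwrite('pics/end.png',np.vstack([np.hstack([a[:220],c]),np.hstack([b[:338],d[:338]])]))
E
```

```text
t: 68.85
eef_pos: [362.3, -336.2, 212.8]
wrist_force: [-0.2, 0.0, -0.8]
```

View pics/end.png

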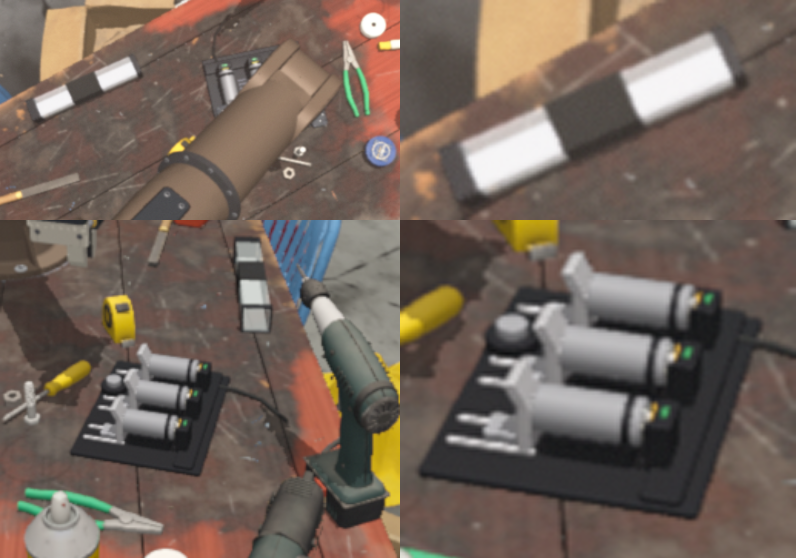

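The pictures show three cells level in their bays, the empty tube flat on the bench, and the tools where they were.

```bash
python3 -c "
from h import *
print(arm.close_job())"
```

```text
the job is handed in; nothing more can be done
None
```

I seated all three cells in the charger bays, pressed the start button fully down, left the empty tube flat on the bench with the tools untouched, and handed the job in at about 69 s; I tipped the tube by raising its tail in a grip behind the rubber sleeve, with the mouth edge resting on the bench, because the wrist couldn't tilt and the sleeve wouldn't pivot.

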